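# Make up the door-hanging kit and the glue-up kit

## Robot

A 6-joint arm with a two-finger parallel gripper is mounted at the origin on a cart in front of the work surface, level with it; the furniture and walls round the work are solid. World frame = base frame: x ahead of the robot, y to its left, z up, the work surface at z = 0. Lengths are in m, angles in rad, forces in N, time in s.
With the tool pointing down it reaches from about 0.35 to 0.775 m from the base axis. Payload 5.5 kg.
Tool frame: the origin (TCP) lies between the finger pads; the fingertips stand 19 mm ahead of it and the grasp point (between the pads) is the TCP; z points along the fingers, y is the line along which they close (so a half turn about z gives the same grasp; the last joint's range is limited). The gripper opens to 85 mm and grips with 20 to 120 N. Pads are 22 mm wide; open, the fingers measure 114 mm over their backs; the gripper's body (76 mm by 85 mm) begins 54 mm behind the grasp point. The pads swing forward as they close: fully open they stand 13 mm farther back than shut.
Start: joints at [-0.14, 0.313, 0.046, 1.304, 0, 1.431], TCP at [0.575, -0, 0.22] pointing down, gripper open.
Joint ranges: [-2.76, 2.76], [-0.86, 1.69], [-1.03, 1.26], [-2.2, 2.34], [-1.47, 1.5], [-3.14, 3.14]. Speed limits (rad/s): [2.57, 2.57, 3.14, 3.14, 3.14, 3.14].

## Interface

Orientations are given as a unit quaternion [w, x, y, z].
In Python, from workcell import env gives the robot as it stands.
- The arm moves only by the tool carry_out, never from a script. Its argument "increments" is a list that holds one entry, the list of rows, each a list of 6 numbers: the shift along the tool's x, y, z each as a share of 50 cm, from -1 to 1, then the turn, a rotation vector about the tool's x, y, z each as a share of 2 pi rad, from -1 to 1. In form: [[[x, y, z, ax, ay, az], ...]]. A call has 1 to 5 rows; each row is the pose to reach, as a shift and turn from the pose commanded when the call began, along the tool's axes at that moment, turning the shorter way round; what a row does not reach only later rows make up. A row lasts 1/8 s, in which the tool goes at most 62.5 mm and 10.7 degrees, less where a joint would pass 70% of its speed; a pose out of reach is approached as far as the arm can. A call with a number of a shift or a turn outside -1 to 1 is refused whole. A call with a gripper value outside its range is refused whole. "jaw" is the closure, from 0 (fully open) to 1 (shut), set as the call begins (left out, the last holds). The fingers move at their own pace and stop on an object; "squeeze" is the grip in N (left out, the last holds). Time passes only in rows, so rows that repeat a pose let the fingers close. It gives the time, the measured TCP pose, the force, the opening and the grip force at its end, in the units of the state.
- env.get_state(): the state, without advancing time (a new reading comes with each control period).
- env.read_camera(name): name is "scene" or "side" or "wrist"; returns a dict with "frame" (480x640x3 uint8, blue, green, red), "z_map" (480x640 float32, m along the optical axis (not along the pixel's ray), 0 where there is no reading), "intrinsics" (3x3 intrinsics, pixels), "R" (3x3) and "t" (3): a world point X has camera coordinates R X + t; the wrist camera has in their place "T_tool_cam" (4x4, takes a point from camera to tool coordinates, whose origin is the TCP and whose axes are the flange's). Camera axes: x right, y down, z forward; pixel columns grow to the right and rows downward; lengths in m; the calibration is good to about 2 mm. A picture is of the moment at which its call begins: read the wrist's pose just before it.
- env.hand_in(): hands the job in; it is judged then, once.
Trained networks look in the newest picture that a camera, given by its name, has taken for a name from the list of things; names that differ only in an ending like _2 or _b are one class to them, and where a whole thing is asked for, a point or a joint stands for the part that bears it (a point fixed in the world has none). Each returns a list of dicts, best first, with "score" (0 to 1); they miss things now and then, are a little off and sometimes report something else, mostly with a low value. They report only what shows in the picture. A call takes as long as a camera call. They do not tell look-alikes from the thing itself.
- env.find_in(camera, name): "position" ([x, y, z] in m, in world coordinates, good to about 4 mm: the middle of the surface that is visible of it).
The state is a dict: "clock": time; "joint_pos": joint angles; "qvel": joint speeds; "tau": joint torques, N m; "tcp_pos": TCP position; "orientation": TCP orientation; "wrist_force": force on the tool from outside, world axes, zero at the start; "ft_torque": the same for the moment, N m; "finger_gap": finger opening in m; "grip_force": force on a finger pad.
Only numpy, scipy, OpenCV 4.12 (cv2) and the standard library are available. Lean on these libraries where they do the work, as an engineer would, in place of code of your own. Each camera call takes 0.05 s, during which the arm holds its last target. There are 200 camera calls.

## Task

Finish the two kits for the next job from the stock lying beside the trays. The tray with the green cut-outs, where one oak wedge already lies, is the door-hanging kit: add the second oak wedge, the carton of screws and the black tool battery; the tray with the yellow cut-outs, where the glue bottle stands, is the glue-up kit: add the orange spring clamp and the beech dowel. Set each thing down the way up it lies now, fully home in the cut-out made for it, and leave the wedge and the bottle already in the trays and the coffee mug undisturbed.

Things in the scene. Friction and masses are not known exactly. Their poses are not given: they have to be found in the camera images.
- door_tray: Door-hanging kit, green cut-outs. Fixed tray 289 (x) x 189 (y), rim 18 high, sheet inside it 16 high (mm). Origin: centre of underside; x along its long side, ahead; y left. Cut-outs, size along x by y @ centre (x, y), floor height: battery 124x75 @ (-65, 40), 6; carton 102x73 @ (65, 40), 6; wedges 122x50 @ (-65, -52), empty, and (65, -52), taken, 11.
- glue_tray: Glue-up kit, yellow cut-outs. Fixed tray 289 (x) x 189 (y), rim 18 high, sheet inside it 16 high (mm). Origin: centre of underside; x along its long side, ahead; y left. Cut-outs, size along x by y @ centre (x, y), floor height: clamp 126x36 @ (-60, 40), 6; dowel 134x28 @ (-52, -45), 11; round, 68 wide, @ (85, 0), 6: the glue bottle stands in it.
- screw_carton: Small brown and white carton of screws with an orange band, a closed box 61 (x) x 90 (y) x 51 mm high, 0.3 kg. Origin: centre of its underside, z up. Grasp across its 61 mm.
- tool_battery: Black cordless-tool battery with a yellow line: body 62 (x) x 110 (y) x 42 mm high, on it a 50 x 75 mm top that reaches 58 mm; 0.5 kg. Origin: centre of its underside, z up. Grasp the body across its 62 mm.
- oak_wedge: The loose oak wedge, 38 (x) x 110 (y) mm, 22 mm high at its -y end, sloping to 4 mm at its +y end, 0.06 kg. Origin: centre of its underside, z up. Grasp across the 38 mm (upright, parallel sides) on the thick half. Either end may point either way in the cut-out.
- spring_clamp: Orange and black spring clamp standing on its lower arm, 24 (x) x 114 (y) x 60 mm high, 0.09 kg. Origin: centre of its underside, z up. Grasp across x at its middle, 22 mm wide from 21 to 56 mm above the underside.
- dowel: Beech dowel rod lying on the bench, 16 mm thick, 120 mm long along its y; it does not roll. Origin: its middle, at the underside, z up. Grasp across x.
- tray_wedge: The first oak wedge, the same as the loose one, already lying in the far wedge cut-out of the door-hanging tray. Origin: centre of its underside. Leave it.
- glue_bottle: White glue bottle with a red nozzle, 60 mm in diameter and 200 mm tall, standing in the glue-up tray's round cut-out. Origin: centre of its underside. Leave it standing.
- coffee_mug: Blue-grey coffee mug with a handle, 92 mm high, 109 mm over the handle, standing on the bench right of the work. Origin: underside, within 15 mm of the mug's middle. Leave it.
Things that resemble listed ones, but are neither listed nor needed, are in the scene too. What is shaped like the tool_battery but red is not meant.

How it is judged:
At the end, for the whole second after the job is handed in: Carton, battery and loose wedge in their cut-outs of the green tray, clamp and dowel in those of the yellow: within 10 mm of the cut-out's centre on both axes, at most 3 mm above its floor, within 0.25 rad of its long axis, right way up, released, at rest; bottle upright (x of screw_carton in the frame of door_tray between 0.055 and 0.075 m and y of screw_carton in the frame of door_tray between 0.03 and 0.05 m and z of each of screw_carton, tool_battery in the frame of door_tray below 0.009 m and angle between the y axis of each of screw_carton, tool_battery, oak_wedge and the x axis of door_tray, either way round below 0.25 rad and angle between each of screw_carton, tool_battery, oak_wedge, spring_clamp, dowel's own z axis and vertical below 0.08 rad and linear speed of each of screw_carton, tool_battery, oak_wedge, spring_clamp, dowel below 0.02 m/s and x of tool_battery in the frame of door_tray between -0.075 and -0.055 m and y of tool_battery in the frame of door_tray between 0.03 and 0.05 m and x of oak_wedge in the frame of door_tray between -0.075 and -0.055 m and y of oak_wedge in the frame of door_tray between -0.062 and -0.042 m and z of oak_wedge in the frame of door_tray below 0.014 m and x of spring_clamp in the frame of glue_tray between -0.07 and -0.05 m and y of spring_clamp in the frame of glue_tray between 0.03 and 0.05 m and z of spring_clamp in the frame of glue_tray below 0.009 m and angle between the y axis of each of spring_clamp, dowel and the x axis of glue_tray, either way round below 0.25 rad and x of dowel in the frame of glue_tray between -0.062 and -0.042 m and y of dowel in the frame of glue_tray between -0.055 and -0.035 m and z of dowel in the frame of glue_tray below 0.014 m and angle between glue_bottle's own z axis and vertical below 0.1 rad); the robot touches nothing.
It fails at once if the wedge already in the tray is moved by more than 20 mm (distance of tray_wedge from where it was at the start of the episode above 0.02 m).
It fails at once if the glue bottle is tipped by more than 0.3 rad or shifted by more than 20 mm (angle between glue_bottle's own z axis and vertical above 0.3 rad or distance of glue_bottle from where it was at the start of the episode above 0.02 m).
It fails at once if the coffee mug is moved by more than 20 mm (distance of coffee_mug from where it was at the start of the episode above 0.02 m).
It also fails if it takes over 144 s, if anything falls off the work surface, if the arm or the gripper's body presses on something with over 40 N, if the wrist force passes 120 N, or if a joint passes its speed limit or range.

## Working session

There is one attempt and no reset: what is moved stays moved. The work goes in short steps, Python scripts to look and compute and a tool call to move; the robot and the scene stay as the last step left them, time stands still between calls to the robot, and variables do not carry over. Pictures are saved under pics/ and viewed, at most 14 in all, crops included, and the job is handed in when it is done.

Besides the shell and the picture viewer there is one more tool, called by a JSON object that holds its "op" and its "data". carry_out: Moves the arm, as the interface text tells. Its arguments: {"type":"object","properties":{"increments":{"type":"array","items":{"type":"array","items":{"type":"array","items":{"type":"number","minimum":-1,"maximum":1}}}},"jaw":{"type":"number"},"squeeze":{"type":"number"}},"required":["increments"]}

```bash
mkdir -p pics; ls; python3 - <<'E'
from workcell import env
import cv2
s=env.get_state();print(s['clock'],s['tcp_pos'],s['orientation'])
for c in ("scene","side"):
    d=env.read_camera(c);cv2.imwrite(f"pics/{c}0.png",d["frame"]);print(c,d["intrinsics"].tolist(),d["R"].tolist(),d["t"].tolist())
    for n in "door_tray glue_tray screw_carton tool_battery oak_wedge spring_clamp dowel glue_bottle coffee_mug".split():
        print(n,[(p['position'].round(3).tolist() if hasattr(p['position'],'round') else [round(v,3) for v in p['position']],round(p['score'],2)) for p in env.find_in(c,n)])
E
```

```text
pics
0.0 [5.74460799e-01 9.35459398e-05 2.19207067e-01] [-7.53105789e-04  7.07096915e-01  7.07116040e-01 -5.39059011e-04]
scene [[467.4754078621147, 0.0, 321.1193745606235], [0.0, 467.4754078621147, 240.44069423958618], [0.0, 0.0, 1.0]] [[0.8867952340834426, -0.46211691258630605, -0.006493990190375305], [-0.18775008701108856, -0.34737878702854075, -0.9187371131884837], [0.4223080837898098, 0.8159509405744197, -0.39481634330597165]] [-0.5071178737596144, 0.15111404125605735, 1.040454313460547]
door_tray [([0.526, 0.102, 0.012], 0.95)]
glue_tray [([0.566, -0.142, 0.015], 0.86)]
screw_carton []
tool_battery [([0.412, 0.28, 0.04], 0.93), ([0.738, 0.378, 0.035], 0.65)]
oak_wedge [([0.406, -0.316, 0.014], 0.61)]
spring_clamp [([0.495, 0.431, 0.03], 0.57)]
dowel [([0.589, 0.326, 0.007], 0.63)]
glue_bottle [([0.661, -0.133, 0.095], 0.87), ([0.497, 0.429, 0.03], 0.27)]
coffee_mug [([0.409, -0.482, 0.063], 0.79)]
side [[465.9469825040939, 0.0, 318.36830793225425], [0.0, 465.9469825040939, 239.26870775986592], [0.0, 0.0, 1.0]] [[-0.999665371388514, -0.02246696046249408, -0.012821112831639964], [2.026201709811275e-05, 0.49495882476171227, -0.8689164294568006], [0.025867834005103285, -0.8686259249401215, -0.49479274215150226]] [0.5962480305873858, 0.04591213577666099, 1.4400286680345005]
door_tray [([0.538, 0.138, 0.013], 0.56), ([0.593, 0.336, 0.011], 0.5)]
glue_tray [([0.572, -0.085, 0.016], 0.73)]
screw_carton [([0.581, -0.3, 0.039], 0.78), ([0.541, 0.139, 0.013], 0.58)]
tool_battery [([0.422, 0.336, 0.041], 0.78), ([0.742, 0.433, 0.042], 0.72), ([0.543, 0.136, 0.013], 0.5)]
oak_wedge [([0.419, -0.302, 0.006], 0.72), ([0.538, 0.137, 0.013], 0.16)]
spring_clamp [([0.481, 0.441, 0.032], 0.61)]
dowel [([0.594, 0.335, 0.012], 0.68)]
glue_bottle [([0.67, -0.085, 0.095], 0.73)]
coffee_mug [([0.414, -0.428, 0.061], 0.85)]
```

View pics/scene0.png

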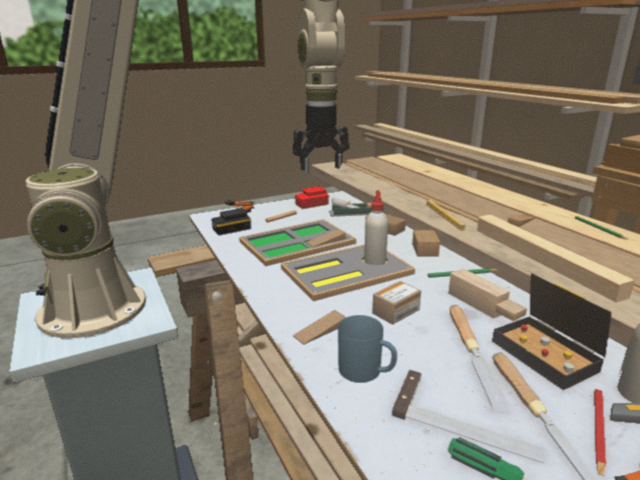

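View pics/side0.png

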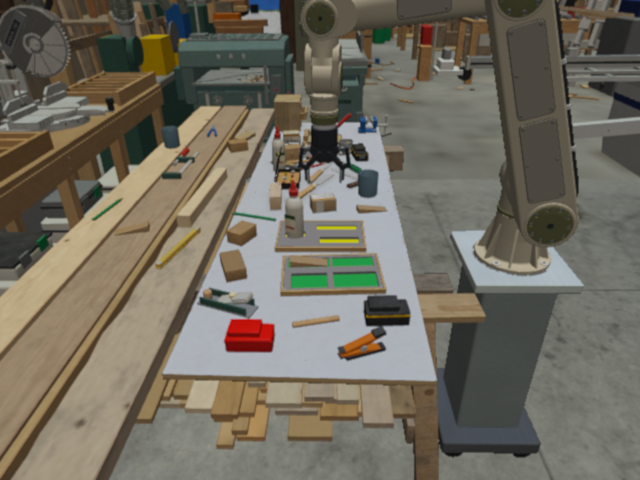

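```bash
cat > h.py <<'E'
from workcell import env
import numpy as np, cv2
from scipy.spatial.transform import Rotation as Ro
def cloud(c):
    s=env.get_state(); d=env.read_camera(c); z=d["z_map"].astype(float); K=d["intrinsics"]
    v,u=np.mgrid[:480,:640]; P=np.stack([(u-K[0,2])/K[0,0]*z,(v-K[1,2])/K[1,1]*z,z],-1)
    if c=="wrist":
        q=s["orientation"]; R=Ro.from_quat([q[1],q[2],q[3],q[0]]).as_matrix(); T=d["T_tool_cam"]
        P=(P@T[:3,:3].T+T[:3,3])@R.T+s["tcp_pos"]
    else: P=(P-d["t"])@d["R"]
    P[z<=0]=np.nan
    return P,d["frame"],d
E
python3 - <<'E'
from h import *
P,f,d=cloud("wrist");cv2.imwrite("pics/w0.png",f);print(d["T_tool_cam"],d["intrinsics"][0,0])
for p in [(0,0),(0,639),(479,0),(479,639),(240,320)]:print(P[p].round(3))
for n in "door_tray glue_tray".split():print(n,[(p['position'],p['score']) for p in env.find_in("wrist",n)])
E
```

```text
[[ 4.07529285e-04 -9.61442070e-01 -2.75007237e-01  6.91217184e-02]
 [ 9.99999727e-01  5.61296005e-04 -4.80439789e-04  8.75818080e-04]
 [ 6.16275488e-04 -2.75006966e-01  9.61442036e-01 -1.54055723e-01]
 [ 0.00000000e+00  0.00000000e+00  0.00000000e+00  1.00000000e+00]] 365.82876506475304
[ 0.279  0.196 -0.018]
[ 0.863  0.19  -0.   ]
[0.517 0.009 0.321]
[0.634 0.01  0.322]
[ 0.579 -0.027  0.016]
door_tray [([0.5397, 0.1206, 0.0118], 0.88)]
glue_tray [([0.5731, -0.0824, 0.0154], 0.57)]
```

View pics/w0.png

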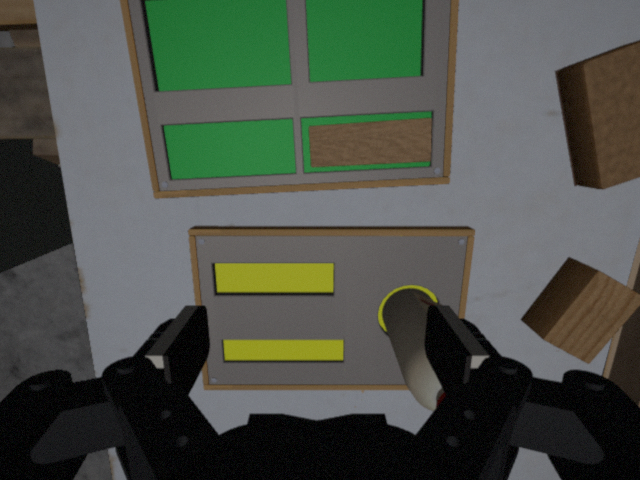

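{"op": "carry_out", "data": {"increments": [[[0.24,-0.08,-0.16,0,0,0],[0.24,-0.08,-0.16,0,0,0],[0.24,-0.08,-0.16,0,0,0],[0.24,-0.08,-0.16,0,0,0]]], "jaw": 0}}

```text
clock: 1.65
tcp_pos: [0.5353, 0.1211, 0.3011]
orientation: [0.001, 0.706, 0.708, 0.001]
wrist_force: [0.8, -0.1, -0.3]
finger_gap: 0.0855
grip_force: 0.0
```

```bash
cat >> h.py <<'E'
def save(name,P,f,s=None): np.savez(f"pics/{name}.npz",P=P,f=f); cv2.imwrite(f"pics/{name}.png",f)
E
python3 - <<'E'
from h import *
import time
s=env.get_state();print(s['clock'],s['tcp_pos'],s['qvel'])
P,f,d=cloud("wrist");save("w1",P,f)
# plane check
hsv=cv2.cvtColor(f,cv2.COLOR_BGR2HSV)
for n,lo,hi in (("g",(50,120,40),(75,255,255)),("y",(24,150,80),(34,255,255))):
    m=cv2.inRange(hsv,lo,hi); k,l,st,c=cv2.connectedComponentsWithStats(m)
    for i in range(1,k):
        if st[i,4]>300:
            Q=P[l==i];Q=Q[~np.isnan(Q[:,0])];r=cv2.minAreaRect((Q[:,:2]*1000).astype(np.float32))
            print(n,c[i].round(),r,np.nanmedian(Q[:,2]),Q[:,2].std())
# tray top outline
for nm,(x0,x1,y0,y1) in {"door":(.35,.72,.01,.25),"glue":(.38,.76,-.23,-.0)}.items():
    m=(P[...,2]>.011)&(P[...,2]<.024)&(P[...,0]>x0)&(P[...,0]<x1)&(P[...,1]>y0)&(P[...,1]<y1)
    k,l,st,c=cv2.connectedComponentsWithStats(m.astype(np.uint8)); i=1+st[1:,4].argmax()
    Q=P[l==i];print(nm,cv2.minAreaRect((Q[:,:2]*1000).astype(np.float32)),np.median(Q[:,2]))
E
```

```text
1.65 [0.53531235 0.12107329 0.30113825] [-0.04160167  0.02366588 -0.03600814 -0.02483303 -0.01114493 -0.01138529]
g [385. 167.] ((618.595947265625, 160.28428649902344), (101.48074340820312, 72.68000793457031), 2.788478136062622) 0.006055749737863436 0.0009582964555662733
g [276. 172.] ((487.87408447265625, 153.6651611328125), (124.50801086425781, 74.55206298828125), 2.904892921447754) 0.006132010111357 0.0009252957329456486
g [373. 234.] ((623.0494384765625, 67.72190856933594), (121.5975341796875, 48.92890167236328), 2.992870569229126) 0.011109934796955934 0.001586986072846012
g [282. 247.] ((492.63653564453125, 61.203025817871094), (122.10330963134766, 48.94999694824219), 3.0167014598846436) 0.011046267860077064 0.000851297723716079
y [312. 339.] ((529.9386596679688, -72.76249694824219), (126.21089935302734, 31.027637481689453), 0.12786924839019775) 0.005904302238435244 0.0008133815832432332
y [317. 394.] ((538.3555297851562, -156.8773193359375), (26.099851608276367, 133.2193145751953), 89.68304443359375) 0.010868562475844834 0.0008308769158782733
door ((554.9979858398438, 117.36712646484375), (289.521728515625, 189.18922424316406), 2.923816680908203) 0.01619438918964819
glue ((589.419921875, -108.95626831054688), (190.41908264160156, 288.28778076171875), 89.91170501708984) 0.01586105407742594
```

View pics/w1.png

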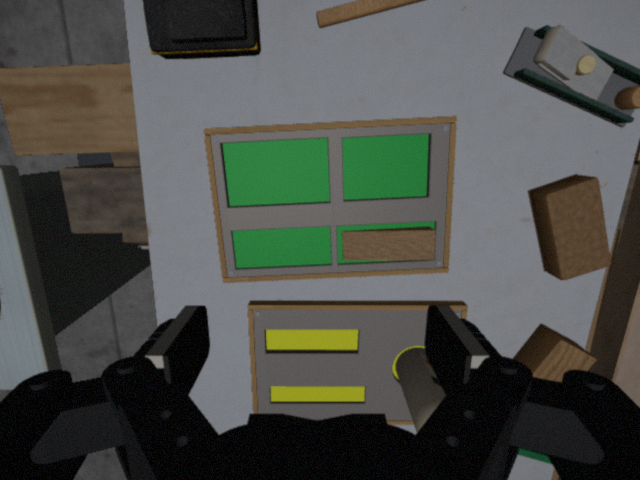

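{"op": "carry_out", "data": {"increments": [[[0.3,-0.04,0,0,0,0],[0.3,-0.04,0,0,0,0],[0.3,-0.04,0,0,0,0],[0.3,-0.04,0,0,0,0],[0.3,-0.04,0,0,0,0]]]}}

```text
clock: 2.33
tcp_pos: [0.5154, 0.2685, 0.2989]
orientation: [-0.0, 0.708, 0.707, -0.001]
wrist_force: [-0.1, 0.1, -0.0]
finger_gap: 0.0855
grip_force: 0.0
```

```bash
cat >> h.py <<'E'
def blobs(P,box,zlo,zhi,minn=150):
    x0,x1,y0,y1=box
    m=(P[...,2]>zlo)&(P[...,2]<zhi)&(P[...,0]>x0)&(P[...,0]<x1)&(P[...,1]>y0)&(P[...,1]<y1)
    k,l,st,c=cv2.connectedComponentsWithStats(m.astype(np.uint8))
    for i in range(1,k):
        if st[i,4]>minn:
            Q=P[l==i];(cx,cy),(w,h),a=cv2.minAreaRect((Q[:,:2]*1000).astype(np.float32))
            if w>h: a+=90; w,h=h,w
            # a = direction of short side; long = a+90
            print("px",c[i].round(),"c",round(cx,1),round(cy,1),"short/long",round(w,1),round(h,1),"long dir deg",round((a+90)%180,1),"zmax",Q[:,2].max().round(4),"mean",Q[:,:2].mean(0).round(4))
E
python3 - <<'E'
from h import *
P,f,d=cloud("wrist");save("w2",P,f)
print("all");blobs(P,(.33,.72,.22,.55),.005,.08)
print("top z>48");blobs(P,(.33,.72,.22,.55),.048,.08)
print("26-45");blobs(P,(.33,.72,.22,.55),.030,.046)
E
```

```text
all
px [286.  45.] c 486.4 435.2 short/long 24.4 113.9 long dir deg 20.6 zmax 0.0623 mean [0.4844 0.4317]
px [498.  72.] c 704.6 406.5 short/long 30.7 63.7 long dir deg 90.0 zmax 0.0596 mean [0.7035 0.4057]
px [385. 147.] c 594.6 330.6 short/long 15.8 120.0 long dir deg 13.6 zmax 0.0185 mean [0.5946 0.331 ]
px [230. 165.] c 417.1 310.9 short/long 63.1 111.7 long dir deg 2.4 zmax 0.0612 mean [0.4224 0.3127]
top z>48
px [251.  52.] c 452.5 422.5 short/long 24.4 37.4 long dir deg 20.6 zmax 0.0623 mean [0.4516 0.4211]
px [521.  69.] c 718.8 406.2 short/long 2.4 47.7 long dir deg 90.0 zmax 0.0596 mean [0.7192 0.4061]
px [235. 166.] c 428.0 311.4 short/long 50.0 75.1 long dir deg 2.5 zmax 0.0612 mean [0.4289 0.3121]
26-45
px [305.  35.] c 500.0 440.0 short/long 22.8 85.1 long dir deg 20.8 zmax 0.046 mean [0.5045 0.4412]
px [499.  71.] c 704.7 406.7 short/long 30.6 63.3 long dir deg 90.0 zmax 0.046 mean [0.7037 0.4063]
px [221. 163.] c 417.1 310.9 short/long 63.1 111.7 long dir deg 2.4 zmax 0.0451 mean [0.4102 0.3136]
```

View pics/w2.png

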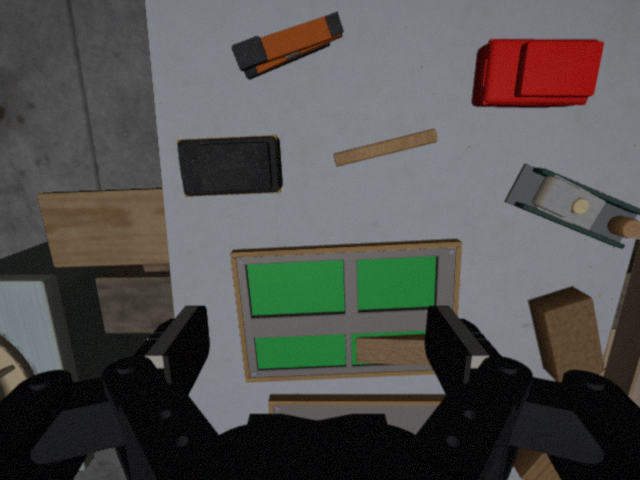

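{"op": "carry_out", "data": {"increments": [[[0.08,-0.2,0.2,0,0,-0.257],[0.08,-0.2,0.2,0,0,-0.257],[0.08,-0.2,0.2,0,0,-0.257],[0.08,-0.2,0.2,0,0,-0.257],[0.08,-0.2,0.2,0,0,-0.257]]]}}

```text
clock: 3.0
tcp_pos: [0.4151, 0.3086, 0.1998]
orientation: [-0.0, 0.309, 0.951, -0.0]
wrist_force: [1.5, 0.9, -0.9]
finger_gap: 0.0854
grip_force: 0.0
```

```bash
cat >> h.py <<'E'
def plan(x,y,z,phi):
    "shares from the current pose to TCP (x,y,z), tool x at phi deg in the world, pointing down"
    s=env.get_state(); q=s["orientation"]; R=Ro.from_quat([q[1],q[2],q[3],q[0]]).as_matrix()
    p=np.radians(phi);c,sn=np.cos(p),np.sin(p); G=np.array([[c,sn,0],[sn,-c,0],[0,0,-1]])
    d=R.T@(np.array([x,y,z])-s["tcp_pos"])/.5; w=Ro.from_matrix(R.T@G).as_rotvec()/(2*np.pi)
    print("t",s["clock"],"tcp",s["tcp_pos"].round(4),"phi",np.degrees(np.arctan2(R[1,0],R[0,0])).round(2),"q",s["joint_pos"].round(2),"gap",round(s["finger_gap"],4))
    print("->",d.round(3).tolist()+w.round(4).tolist())
E
python3 - <<'E'
from h import *
plan(.417,.311,.16,182.4)
f=cv2.imread("pics/w2.png");cv2.imwrite("pics/w2c.png",cv2.resize(f[0:220,150:620],None,fx=1.7,fy=1.7,interpolation=cv2.INTER_CUBIC))
E
```

```text
t 3.0 tcp [0.4151 0.3086 0.1998] phi 143.96 q [ 0.48  0.21 -0.14  1.22 -0.    1.11] gap 0.0854
-> [-0.0, 0.006, 0.08, -0.0001, -0.0, -0.1068]
```

View pics/w2c.png

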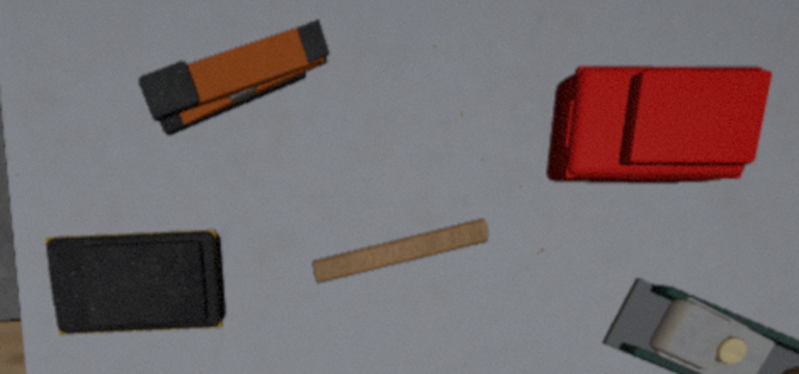

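{"op": "carry_out", "data": {"increments": [[[0,0.006,0.16,0,0,-0.107],[0,0.006,0.16,0,0,-0.107],[0,0.006,0.16,0,0,-0.107],[0,0.006,0.16,0,0,-0.107],[0,0.006,0.16,0,0,-0.107]]]}}

```text
clock: 3.62
tcp_pos: [0.4174, 0.3111, 0.12]
orientation: [0.0, -0.018, 1.0, -0.0]
wrist_force: [0.0, -0.3, -0.2]
finger_gap: 0.0857
grip_force: 0.0
```

```bash
python3 -c "
from h import *
plan(.417,.311,.024,182.4)"
```

```text
t 3.625 tcp [0.4174 0.3111 0.12  ] phi -177.97 q [ 0.49  0.26 -0.28  1.03 -0.    0.45] gap 0.0857
-> [0.001, -0.0, 0.192, -0.0, 0.0, -0.001]
```

{"op": "carry_out", "data": {"increments": [[[0.001,0,0.12,0,0,0],[0.001,0,0.192,0,0,0],[0.001,0,0.192,0,0,0],[0.001,0,0.192,0,0,0]]]}}

```text
clock: 4.12
tcp_pos: [0.4175, 0.3125, 0.0254]
orientation: [0.001, -0.019, 1.0, 0.0]
wrist_force: [0.9, 0.3, 0.0]
finger_gap: 0.0857
grip_force: 0.0
```

{"op": "carry_out", "data": {"increments": [[[0,0,0,0,0,0],[0,0,0,0,0,0],[0,0,0,0,0,0],[0,0,0,0,0,0],[0,0,0,0,0,0]]], "jaw": 1, "squeeze": 60}}

```text
clock: 4.75
tcp_pos: [0.4184, 0.3115, 0.0281]
orientation: [0.003, -0.019, 1.0, -0.001]
wrist_force: [-3.6, -9.8, 22.9]
finger_gap: 0.0487
grip_force: 77.1
```

{"op": "carry_out", "data": {"increments": [[[0,0,-0.06,0,0,0],[0,0,-0.2,0,0,0],[0,0,-0.2,0,0,0],[0,0,-0.2,0,0,0]]]}}

```text
clock: 5.25
tcp_pos: [0.4163, 0.3124, 0.1243]
orientation: [0.0, -0.02, 1.0, 0.0]
wrist_force: [-0.4, -0.5, -5.9]
finger_gap: 0.0485
grip_force: 75.6
```

```bash
cat >> h.py <<'E'
def tray(t,x,y):
    "world xy of a tray point in mm"
    cx,cy,a=dict(door=(.5550,.1174,2.92),glue=(.5894,-.1095,0))[t];a=np.radians(a);x,y=x/1e3,y/1e3
    return cx+x*np.cos(a)-y*np.sin(a),cy+x*np.sin(a)+y*np.cos(a)
E
python3 -c "
from h import *
b=tray('door',-65,40);print(b)
plan(*b,.124,182.9)"
```

```text
(np.float64(0.4880467314229946), np.float64(0.15403686431526828))
t 5.25 tcp [0.4163 0.3124 0.1243] phi -177.77 q [ 0.49  0.26 -0.27  1.04 -0.    0.45] gap 0.0485
-> [-0.131, -0.322, 0.001, 0.0001, 0.0001, -0.0018]
```

```bash
python3 - <<'E'
from h import *
P,f,d=cloud("wrist");save("w3",P,f)
P2,f2,d=cloud("side");save("s3",P2,f2)
c=f2[150:330,280:460]
a=cv2.resize(c,(600,600),interpolation=cv2.INTER_CUBIC)
cv2.imwrite("pics/c3.png",np.hstack([cv2.resize(f,(400,300)),cv2.resize(c,(300,300))]))
E
```

```text
(no output)
```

View pics/c3.png

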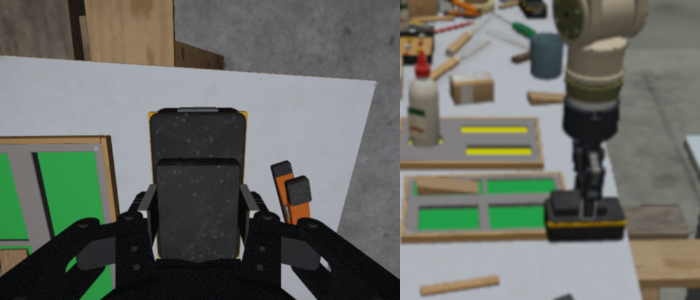

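```bash
python3 - <<'E'
import numpy as np
for n in("s3","w3"):
    P=np.load(f"pics/{n}.npz")["P"]
    m=(abs(P[...,0]-.415)<.08)&(abs(P[...,1]-.312)<.07)&(P[...,2]>.03)&(P[...,2]<.2)
    Q=P[m];h,e=np.histogram(Q[:,2],np.arange(.05,.2,.004));print(n,[(round(b,3),int(a)) for a,b in zip(h,e) if a])
    for z in np.arange(.08,.17,.006):
        S=Q[abs(Q[:,2]-z)<.003]
        if len(S)>5:print(round(z,3),len(S),np.percentile(S[:,0],[1,99]).round(3),np.percentile(S[:,1],[1,99]).round(3))
E
```

```text
s3 [(np.float64(0.094), 21), (np.float64(0.098), 54), (np.float64(0.102), 70), (np.float64(0.106), 72), (np.float64(0.11), 67), (np.float64(0.114), 69), (np.float64(0.118), 68), (np.float64(0.122), 64), (np.float64(0.126), 75), (np.float64(0.13), 119), (np.float64(0.134), 216), (np.float64(0.138), 42), (np.float64(0.142), 48), (np.float64(0.146), 62), (np.float64(0.15), 227), (np.float64(0.154), 28), (np.float64(0.158), 18), (np.float64(0.162), 18), (np.float64(0.166), 19), (np.float64(0.17), 4), (np.float64(0.174), 5), (np.float64(0.178), 5), (np.float64(0.182), 20), (np.float64(0.186), 26), (np.float64(0.19), 31), (np.float64(0.194), 18)]
0.098 66 [0.365 0.469] [0.325 0.347]
0.104 96 [0.361 0.472] [0.296 0.348]
0.11 105 [0.362 0.472] [0.3   0.348]
0.116 105 [0.363 0.472] [0.297 0.349]
0.122 99 [0.363 0.472] [0.293 0.35 ]
0.128 114 [0.36  0.472] [0.291 0.35 ]
0.134 280 [0.362 0.47 ] [0.288 0.348]
0.14 83 [0.368 0.466] [0.289 0.347]
0.146 77 [0.39  0.464] [0.298 0.353]
0.152 260 [0.39  0.464] [0.288 0.351]
0.158 30 [0.405 0.428] [0.289 0.353]
0.164 28 [0.406 0.428] [0.288 0.353]
0.17
[... 439 characters left out ...]
, 565), (np.float64(0.162), 634), (np.float64(0.166), 644), (np.float64(0.17), 564), (np.float64(0.174), 1068), (np.float64(0.178), 468), (np.float64(0.182), 1303), (np.float64(0.186), 1840), (np.float64(0.19), 5401), (np.float64(0.194), 5157)]
0.104 48 [0.36  0.363] [0.283 0.337]
0.11 61 [0.36  0.363] [0.282 0.336]
0.116 130 [0.359 0.363] [0.282 0.336]
0.122 144 [0.359 0.363] [0.283 0.335]
0.128 243 [0.359 0.363] [0.28  0.338]
0.134 2900 [0.36  0.468] [0.279 0.344]
0.14 9981 [0.363 0.409] [0.282 0.339]
0.146 825 [0.388 0.412] [0.275 0.347]
0.152 13701 [0.388 0.453] [0.283 0.34 ]
0.158 7646 [0.391 0.452] [0.277 0.345]
0.164 950 [0.404 0.428] [0.274 0.349]
0.17 891 [0.404 0.428] [0.274 0.348]
```

```bash
python3 - <<'E'
import numpy as np
for n,t in(("w2",(.5154,.2685,.2989)),("w3",(.4163,.3124,.1243)),("s3",(.4163,.3124,.1243))):
    P=np.load(f"pics/{n}.npz")["P"]-t
    if n=="w2": P=P[...,[1,0,2]]
    m=(abs(P[...,0])<.02)&(abs(P[...,1])<.075)&(abs(P[...,1])>.026)&(P[...,2]>-.03)&(P[...,2]<.06)
    Q=P[m]
    for z in np.arange(-.03,.06,.005):
        S=Q[(abs(Q[:,2]-z)<.0025)];
        for sg in (-1,1):
            T=S[S[:,1]*sg>0]
            if len(T)>3:print(n,round(z,3),len(T),"lat",np.percentile(T[:,1],[2,98]).round(3),"along",np.percentile(T[:,0],[2,98]).round(3))
E
```

```text
w2 0.025 107 lat [-0.042 -0.042] along [-0.009  0.009]
w2 0.025 115 lat [0.043 0.044] along [-0.01   0.009]
w2 0.03 328 lat [-0.053 -0.042] along [-0.011  0.011]
w2 0.03 330 lat [0.043 0.054] along [-0.011  0.011]
w2 0.035 426 lat [-0.055 -0.041] along [-0.011  0.011]
w2 0.035 440 lat [0.043 0.056] along [-0.011  0.011]
w2 0.04 509 lat [-0.055 -0.042] along [-0.011  0.011]
w2 0.04 503 lat [0.043 0.057] along [-0.011  0.011]
w2 0.045 551 lat [-0.055 -0.041] along [-0.011  0.011]
w2 0.045 549 lat [0.043 0.057] along [-0.011  0.011]
w2 0.05 625 lat [-0.055 -0.041] along [-0.011  0.011]
w2 0.05 640 lat [0.043 0.057] along [-0.011  0.011]
w2 0.055 575 lat [-0.055 -0.041] along [-0.006  0.011]
w2 0.055 555 lat [0.043 0.057] along [-0.006  0.011]
w3 0.01 124 lat [-0.033 -0.03 ] along [-0.02  -0.006]
w3 0.01 111 lat [0.027 0.03 ] along [-0.02  -0.009]
w3 0.015 58 lat [-0.031 -0.029] along [-0.02  -0.007]
w3 0.015 42 lat [0.026 0.028] along [-0.019 -0.01 ]
w3 0.02 68 lat [-0.037 -0.028] along [-0.01  -0.004]
w3 0.02 53 lat [0.026 0.035] along [-0.012 -0.007]
w3 0.025 145 lat [-0.039 -0.027] a
[... 837 characters left out ...]
0.029 0.036] along [-0.017  0.017]
s3 -0.015 32 lat [0.029 0.035] along [-0.019  0.019]
s3 -0.01 27 lat [0.028 0.035] along [-0.019  0.018]
s3 -0.005 32 lat [0.029 0.035] along [-0.017  0.019]
s3 0.0 25 lat [0.03  0.035] along [-0.017  0.018]
s3 0.005 38 lat [0.029 0.036] along [-0.02  0.02]
s3 0.01 36 lat [0.026 0.034] along [-0.018  0.02 ]
s3 0.015 16 lat [0.026 0.035] along [-0.015  0.019]
s3 0.02 21 lat [0.026 0.041] along [-0.018  0.018]
s3 0.025 26 lat [0.026 0.041] along [-0.017  0.017]
s3 0.03 14 lat [0.03 0.04] along [-0.011  0.01 ]
s3 0.035 20 lat [0.031 0.041] along [-0.01   0.009]
s3 0.04 17 lat [0.032 0.041] along [-0.01  0.01]
s3 0.045 15 lat [0.03  0.041] along [-0.006  0.011]
```

{"op": "carry_out", "data": {"increments": [[[-0.131,-0.322,0.001,0,0,-0.002],[-0.131,-0.322,0.001,0,0,-0.002],[-0.131,-0.322,0.001,0,0,-0.002],[-0.131,-0.322,0.001,0,0,-0.002],[-0.131,-0.322,0.001,0,0,-0.002]]]}}

```text
clock: 5.98
tcp_pos: [0.4866, 0.1538, 0.1219]
orientation: [-0.002, -0.025, 1.0, 0.0]
wrist_force: [-0.5, 0.8, -4.9]
finger_gap: 0.0485
grip_force: 73.9
```

```bash
python3 - <<'E'
from h import *
P,f,d=cloud("wrist")
print("top");blobs(P,(.36,.6,.05,.25),.145,.16,400)
print("shoulder");blobs(P,(.36,.6,.05,.25),.128,.1405,400)
b=tray('door',-65,40);plan(*b,.060,182.9)
E
```

```text
top
px [317. 333.] c 492.7 153.3 short/long 68.1 76.1 long dir deg 93.0 zmax 0.16 mean [0.4878 0.1531]
shoulder
px [316. 217.] c 455.2 151.2 short/long 50.4 63.1 long dir deg 93.0 zmax 0.1405 mean [0.4462 0.1507]
t 6.025 tcp [0.4866 0.1544 0.1222] phi -177.02 q [ 0.15  0.24 -0.29  1.04  0.    0.1 ] gap 0.0485
-> [-0.003, -0.001, 0.124, 0.0, -0.0005, 0.0002]
```

{"op": "carry_out", "data": {"increments": [[[-0.005,0.001,0.08,0,0,0],[-0.005,0.001,0.14,0,0,0],[-0.005,0.001,0.172,0,0,0],[-0.005,0.001,0.172,0,0,0],[-0.005,0.001,0.173,0,0,0]]]}}

```text
clock: 6.65
tcp_pos: [0.4903, 0.1556, 0.0373]
orientation: [0.0, -0.027, 1.0, 0.0]
wrist_force: [-0.4, 0.5, -5.1]
finger_gap: 0.0483
grip_force: 73.9
```

```bash
python3 - <<'E'
from h import *
P,f,d=cloud("wrist")
print("shoulder");blobs(P,(.36,.6,.05,.25),.038,.0525,400)
plan(*tray('door',-65,40),.035,182.9)
E
```

```text
shoulder
px [316. 216.] c 458.8 152.8 short/long 50.3 63.4 long dir deg 93.2 zmax 0.0525 mean [0.4495 0.1523]
t 6.7 tcp [0.4906 0.1554 0.0375] phi -176.97 q [ 0.15  0.33 -0.41  0.83  0.    0.1 ] gap 0.0485
-> [0.005, -0.002, 0.005, 0.0, 0.0001, 0.0004]
```

{"op": "carry_out", "data": {"increments": [[[0.003,0,0.006,0,0,0],[0.003,0,0.006,0,0,0]]]}}

```text
clock: 6.95
tcp_pos: [0.4891, 0.1548, 0.0343]
orientation: [0.0, -0.026, 1.0, 0.0]
wrist_force: [-0.0, -0.4, -5.1]
finger_gap: 0.0485
grip_force: 73.9
```

{"op": "carry_out", "data": {"increments": [[[0,0,0,0,0,0],[0,0,0,0,0,0],[0,0,0,0,0,0]]], "jaw": 0}}

```text
clock: 7.32
tcp_pos: [0.4895, 0.1546, 0.0346]
orientation: [0.001, -0.026, 1.0, 0.0]
wrist_force: [-0.2, 0.2, 0.6]
finger_gap: 0.0857
grip_force: 0.0
```

{"op": "carry_out", "data": {"increments": [[[0,0,-0.12,0,0,0],[0,0,-0.24,0,0,0],[0,0,-0.24,0,0,0]]]}}

```text
clock: 7.7
tcp_pos: [0.4928, 0.1552, 0.1596]
orientation: [0.005, -0.026, 1.0, 0.001]
wrist_force: [0.2, 0.2, -0.6]
finger_gap: 0.0856
grip_force: 0.0
```

```bash
python3 - <<'E'
from h import *
P,f,d=cloud("wrist");save("w4",P,f)
blobs(P,(.36,.6,.05,.25),.03,.07,400)
# clamp: grasp at its middle
plan(.4864,.4352,.17,200.6)
E
```

```text
px [316. 223.] c 487.6 153.8 short/long 63.0 111.2 long dir deg 3.1 zmax 0.067 mean [0.4813 0.1535]
t 7.75 tcp [0.4911 0.1549 0.157 ] phi -177.05 q [ 0.15  0.22 -0.23  1.11 -0.    0.1 ] gap 0.0851
-> [-0.02, 0.56, -0.026, -0.0001, 0.001, -0.049]
```

{"op": "carry_out", "data": {"increments": [[[-0.02,0.56,0,0,0,-0.049],[-0.02,0.56,0,0,0,-0.049],[-0.02,0.56,0,0,0,-0.049],[-0.02,0.56,0,0,0,-0.049],[-0.02,0.56,0,0,0,-0.049]]]}}

```text
clock: 8.38
tcp_pos: [0.4831, 0.4374, 0.1518]
orientation: [-0.001, -0.18, 0.984, -0.0]
wrist_force: [0.4, -0.9, 0.7]
finger_gap: 0.0857
grip_force: 0.0
```

```bash
python3 - <<'E'
from h import *
P,f,d=cloud("wrist");save("w5",P,f)
blobs(P,(.36,.6,.36,.52),.005,.08,400)
blobs(P,(.36,.6,.36,.52),.03,.08,400)
plan(.4864,.4352,.016,200.6)
E
```

```text
px [313. 229.] c 486.3 434.7 short/long 24.0 113.5 long dir deg 20.9 zmax 0.0617 mean [0.4787 0.4318]
px [313. 230.] c 487.1 435.1 short/long 23.9 111.7 long dir deg 21.0 zmax 0.0617 mean [0.4796 0.4322]
t 8.425 tcp [0.483  0.4399 0.1516] phi -159.15 q [0.62 0.49 0.15 1.23 0.   0.25] gap 0.0855
-> [-0.003, -0.012, 0.271, 0.0002, -0.0002, 0.0007]
```

View pics/w5.png

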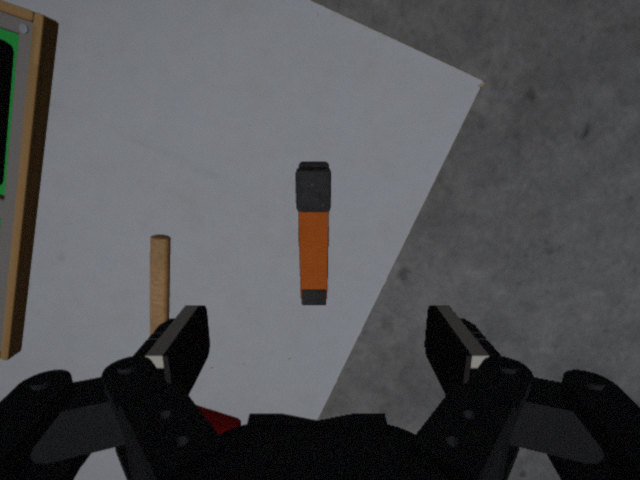

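{"op": "carry_out", "data": {"increments": [[[-0.003,-0.009,0.12,0,0,0],[-0.003,-0.009,0.24,0,0,0],[-0.003,-0.009,0.271,0,0,0],[-0.003,-0.009,0.271,0,0,0]]]}}

```text
clock: 8.93
tcp_pos: [0.4867, 0.4302, 0.0175]
orientation: [-0.001, -0.179, 0.984, -0.001]
wrist_force: [0.6, 0.5, 0.0]
finger_gap: 0.0853
grip_force: 0.0
```

{"op": "carry_out", "data": {"increments": [[[0,0,0,0,0,0],[0,0,0,0,0,0],[0,0,0,0,0,0],[0,0,0,0,0,0],[0,0,0,0,0,0]]], "jaw": 1, "squeeze": 30}}

```text
clock: 9.55
tcp_pos: [0.4882, 0.4316, 0.0199]
orientation: [0.001, -0.179, 0.984, 0.0]
wrist_force: [-1.4, -0.2, 6.4]
finger_gap: 0.0217
grip_force: 29.9
```

{"op": "carry_out", "data": {"increments": [[[0,0,-0.06,0,0,0],[0,0,-0.18,0,0,0],[0,0,-0.28,0,0,0],[0,0,-0.28,0,0,0]]]}}

```text
clock: 10.05
tcp_pos: [0.49, 0.4327, 0.1639]
orientation: [0.004, -0.179, 0.984, 0.002]
wrist_force: [0.8, 1.2, -0.7]
finger_gap: 0.0217
grip_force: 29.6
```

```bash
python3 - <<'E'
from h import *
P,f,d=cloud("wrist");save("w6",P,f)
T=env.get_state()["tcp_pos"];print(T)
blobs(P,(.36,.6,.36,.52),.10,T[2]+.04,300)
b=tray('glue',-60,40);print(b);plan(*b,.17,180)
E
```

```text
[0.48872023 0.43184629 0.16089899]
px [317. 314.] c 489.2 432.3 short/long 47.9 113.1 long dir deg 30.4 zmax 0.2009 mean [0.4888 0.4315]
(np.float64(0.5294000000000001), np.float64(-0.0695))
t 10.1 tcp [0.4887 0.4318 0.1609] phi -159.4 q [ 0.6   0.48  0.15  1.24 -0.    0.24] gap 0.0215
-> [0.276, -0.967, -0.02, 0.0003, 0.0007, 0.0572]
```

{"op": "carry_out", "data": {"increments": [[[0.276,-0.967,-0.02,0,0,0.057],[0.276,-0.967,-0.02,0,0,0.057],[0.276,-0.967,-0.02,0,0,0.057],[0.276,-0.967,-0.02,0,0,0.057],[0.276,-0.967,-0.02,0,0,0.057]]]}}

```text
clock: 10.72
tcp_pos: [0.5115, 0.1176, 0.1628]
orientation: [-0.002, -0.001, 1.0, -0.0]
wrist_force: [1.0, 0.0, -1.6]
finger_gap: 0.0213
grip_force: 29.6
```

```bash
python3 - <<'E'
from h import *
b=tray('glue',-60,40);plan(*b,.12,180)
E
```

```text
t 10.725 tcp [0.5115 0.1176 0.1628] phi -179.91 q [ 0.07  0.24 -0.19  1.14 -0.    0.07] gap 0.0213
-> [-0.035, -0.374, 0.086, -0.0001, -0.0005, 0.0003]
```

{"op": "carry_out", "data": {"increments": [[[-0.035,-0.374,0.086,0,0,0],[-0.035,-0.374,0.086,0,0,0],[-0.035,-0.374,0.086,0,0,0],[-0.035,-0.374,0.086,0,0,0],[-0.035,-0.374,0.086,0,0,0]]]}}

```text
clock: 11.35
tcp_pos: [0.5294, -0.0672, 0.1203]
orientation: [-0.002, 0.0, 1.0, 0.001]
wrist_force: [0.9, 0.2, -0.5]
finger_gap: 0.0212
grip_force: 29.7
```

```bash
python3 - <<'E'
from h import *
P,f,d=cloud("wrist");save("w7",P,f)
T=env.get_state()["tcp_pos"]
for zz in (T[2]-.02,T[2]-.005,T[2]+.01,T[2]+.025):
    Q=P[(abs(P[...,2]-zz)<.005)&(abs(P[...,0]-T[0])<.08)&(abs(P[...,1]-T[1])<.0145)]
    if len(Q)>20: print(zz,len(Q),np.percentile(Q[:,:2],[1,99],axis=0).round(4).tolist())
m=(P[...,2]>.011)&(P[...,2]<.024)&(P[...,0]>.38)&(P[...,0]<.76)&(P[...,1]>-.23)&(P[...,1]<0)
Q=P[m];print("tray xmin,ymin/max",np.percentile(Q[:,:2],[.3,99.7],axis=0))
plan(*tray('glue',-60,40),.031,180)
E
```

```text
0.11582774766935122 1091 [[0.4724, -0.0757], [0.5677, -0.0527]]
0.13082774766935124 2162 [[0.5519, -0.0782], [0.5842, -0.0564]]
0.14582774766935122 4127 [[0.5072, -0.0797], [0.5414, -0.0533]]
tray xmin,ymin/max [[ 0.44573288 -0.20345305]
 [ 0.71412763 -0.01627863]]
t 11.4 tcp [ 0.5297 -0.0664  0.1208] phi -179.91 q [-0.28  0.29 -0.24  1.05  0.   -0.28] gap 0.0215
-> [0.0, -0.006, 0.18, 0.0002, -0.0004, 0.0002]
```

View pics/w7.png

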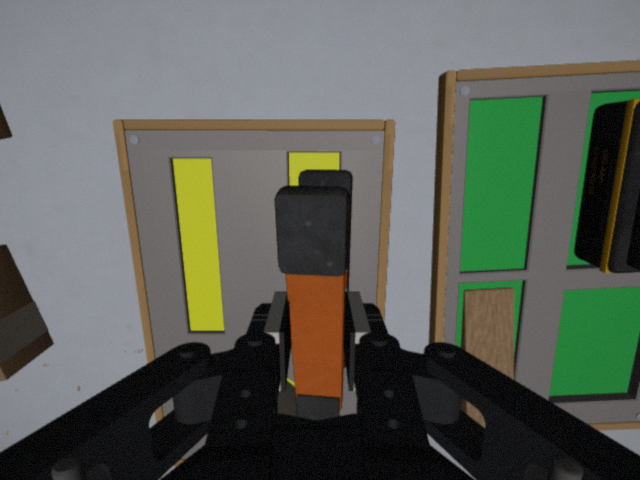

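{"op": "carry_out", "data": {"increments": [[[0,-0.007,0.08,0,0,0],[0,-0.007,0.15,0,0,0],[0,-0.007,0.18,0,0,0],[0,-0.007,0.184,0,0,0],[0,-0.007,0.184,0,0,0]]]}}

```text
clock: 12.02
tcp_pos: [0.5317, -0.0705, 0.0309]
orientation: [0.001, -0.001, 1.0, -0.0]
wrist_force: [0.3, 0.2, -1.1]
finger_gap: 0.0214
grip_force: 29.7
```

```bash
python3 - <<'E'
from h import *
P,f,d=cloud("wrist");save("w8",P,f)
T=env.get_state()["tcp_pos"]
for zz in (.013,.02,.03,.04,.06):
    Q=P[(abs(P[...,2]-zz)<.004)&(abs(P[...,0]-T[0])<.08)&(abs(P[...,1]-T[1])<.0145)]
    if len(Q)>20: print(zz,len(Q),np.percentile(Q[:,:2],[1,99],axis=0).round(4).tolist())
plan(*tray('glue',-60,40),.026,180)
E
```

```text
0.013 2278 [[0.4524, -0.0851], [0.6068, -0.0564]]
0.02 2174 [[0.4521, -0.085], [0.6055, -0.0563]]
0.03 84 [[0.4768, -0.0636], [0.5824, -0.0576]]
0.04 1381 [[0.5618, -0.0813], [0.587, -0.0595]]
0.06 2567 [[0.4767, -0.0842], [0.5393, -0.0573]]
t 12.075 tcp [ 0.5319 -0.0707  0.0312] phi -179.89 q [-0.28  0.37 -0.36  0.83  0.   -0.28] gap 0.0213
-> [0.005, 0.002, 0.01, -0.0001, 0.0004, 0.0003]
```

Descend the rest with slight press, open partly, rise.

{"op": "carry_out", "data": {"increments": [[[0.005,0.002,0.007,0,0,0],[0.005,0.002,0.013,0,0,0],[0.005,0.002,0.013,0,0,0]]]}}

```text
clock: 12.45
tcp_pos: [0.5289, -0.0689, 0.0253]
orientation: [0.001, -0.001, 1.0, 0.001]
wrist_force: [-2.4, 4.2, 12.5]
finger_gap: 0.0212
grip_force: 29.0
```

{"op": "carry_out", "data": {"increments": [[[0,0,0,0,0,0],[0,0,0,0,0,0],[0,0,0,0,0,0]]], "jaw": 0.4}}

```text
clock: 12.82
tcp_pos: [0.5281, -0.0699, 0.0232]
orientation: [-0.0, -0.001, 1.0, -0.0]
wrist_force: [0.0, -0.5, 0.7]
finger_gap: 0.0512
grip_force: 0.0
```

{"op": "carry_out", "data": {"increments": [[[0,0,-0.1,0,0,0],[0,0,-0.22,0,0,0],[0,0,-0.3,0,0,0],[0,0,-0.3,0,0,0]]], "jaw": 0}}

```text
clock: 13.32
tcp_pos: [0.5307, -0.0706, 0.177]
orientation: [0.004, -0.001, 1.0, -0.001]
wrist_force: [-0.2, -0.0, -0.9]
finger_gap: 0.0853
grip_force: 0.0
```

```bash
python3 - <<'E'
from h import *
P,f,d=cloud("wrist");save("w9",P,f)
blobs(P,(.44,.63,-.12,-.03),.024,.08,300)
blobs(P,(.44,.63,-.12,-.03),.05,.08,300)
plan(.5946,.3306,.17,193.6)
E
```

```text
px [323. 219.] c 529.4 -66.6 short/long 23.8 112.1 long dir deg 179.3 zmax 0.0677 mean [ 0.5226 -0.0666]
px [324. 188.] c 499.6 -66.1 short/long 23.8 52.5 long dir deg 179.7 zmax 0.0677 mean [ 0.4958 -0.0663]
t 13.375 tcp [ 0.5293 -0.0703  0.1748] phi -179.94 q [-0.28  0.25 -0.15  1.17 -0.   -0.28] gap 0.0856
-> [-0.131, 0.802, 0.009, -0.0002, 0.0005, -0.0376]
```

{"op": "carry_out", "data": {"increments": [[[-0.131,0.802,0.009,0,0,-0.038],[-0.131,0.802,0.009,0,0,-0.038],[-0.131,0.802,0.009,0,0,-0.038],[-0.131,0.802,0.009,0,0,-0.038],[-0.131,0.802,0.009,0,0,-0.038]]]}}

```text
clock: 14.0
tcp_pos: [0.5773, 0.2403, 0.1676]
orientation: [-0.001, -0.12, 0.993, -0.0]
wrist_force: [0.9, 0.2, 0.3]
finger_gap: 0.0854
grip_force: 0.0
```

```bash
python3 -c "
from h import *
plan(.5946,.3306,.12,193.6)"
```

```text
t 14.0 tcp [0.5773 0.2403 0.1676] phi -166.26 q [ 0.27  0.43  0.09  1.23 -0.    0.03] gap 0.0854
-> [-0.077, 0.167, 0.095, -0.0001, -0.0005, 0.0004]
```

{"op": "carry_out", "data": {"increments": [[[-0.077,0.167,0.095,0,0,0],[-0.077,0.167,0.095,0,0,0],[-0.077,0.167,0.095,0,0,0],[-0.077,0.167,0.095,0,0,0]]]}}

```text
clock: 14.5
tcp_pos: [0.5949, 0.3282, 0.1209]
orientation: [-0.001, -0.12, 0.993, -0.001]
wrist_force: [1.0, -0.4, -0.3]
finger_gap: 0.0853
grip_force: 0.0
```

```bash
python3 - <<'E'
from h import *
P,f,d=cloud("wrist")
blobs(P,(.5,.69,.27,.39),.006,.03,300)
plan(.5946,.3306,-.0045,193.6)
E
```

```text
px [320. 233.] c 594.6 329.9 short/long 15.5 119.9 long dir deg 13.5 zmax 0.0181 mean [0.5908 0.3288]
t 14.55 tcp [0.5954 0.3278 0.1219] phi -166.29 q [ 0.39  0.56  0.18  1.19 -0.    0.15] gap 0.0854
-> [-0.0, 0.006, 0.253, -0.0001, -0.0002, 0.0003]
```

{"op": "carry_out", "data": {"increments": [[[0,0.004,0.12,0,0,0],[0,0.004,0.22,0,0,0],[0,0.004,0.253,0,0,0],[0,0.004,0.253,0,0,0],[0,0.004,0.253,0,0,0]]]}}

```text
clock: 15.18
tcp_pos: [0.5974, 0.3312, -0.0013]
orientation: [0.002, -0.119, 0.993, 0.001]
wrist_force: [-0.2, -0.4, 0.1]
finger_gap: 0.0857
grip_force: 0.0
```

{"op": "carry_out", "data": {"increments": [[[0,0,0,0,0,0],[0,0,0,0,0,0],[0,0,0,0,0,0],[0,0,0,0,0,0],[0,0,0,0,0,0]]], "jaw": 1, "squeeze": 30}}

```text
clock: 15.8
tcp_pos: [0.5955, 0.331, -0.0038]
orientation: [0.0, -0.12, 0.993, 0.0]
wrist_force: [-0.5, 0.5, 2.7]
finger_gap: 0.0148
grip_force: 30.2
```

```bash
python3 -c "
from h import *
plan(.5946,.3306,.15,193.6)"
```

```text
t 15.8 tcp [ 0.5955  0.331  -0.0038] phi -166.24 q [0.39 0.65 0.01 0.94 0.   0.15] gap 0.0148
-> [0.002, -0.0, -0.308, 0.0, 0.0001, 0.0004]
```

{"op": "carry_out", "data": {"increments": [[[0,0,-0.06,0,0,0],[0,0,-0.18,0,0,0],[0,0,-0.3,0,0,0],[0,0,-0.32,0,0,0]]]}}

```text
clock: 16.3
tcp_pos: [0.5979, 0.332, 0.1616]
orientation: [0.004, -0.12, 0.993, 0.001]
wrist_force: [0.8, -0.3, -0.5]
finger_gap: 0.015
grip_force: 29.9
```

```bash
python3 - <<'E'
from h import *
P,f,d=cloud("wrist");save("w10",P,f)
s=env.get_state();T=s["tcp_pos"]
a=np.radians(13.6);D=P-T;D=np.stack([D[...,0]*np.cos(a)+D[...,1]*np.sin(a),-D[...,0]*np.sin(a)+D[...,1]*np.cos(a),D[...,2]],-1)
m=(abs(D[...,1])<.0095)&(abs(D[...,0])<.08)&(D[...,2]>-.02)&(D[...,2]<.03);Q=D[m]
print("dowel",np.percentile(Q,[1,50,99],axis=0).round(4).tolist())
m=(abs(D[...,1])<.03)&(abs(D[...,1])>.0105)&(abs(D[...,0])<.02)&(D[...,2]>-.02)&(D[...,2]<.04);print("finger low",np.percentile(D[m][:,2],[0.5,2,5]).round(4))
plan(*tray('glue',-52,-45),.13,180)
E
```

```text
dowel [[-0.0597, -0.0086, 0.0144], [-0.0124, -0.0008, 0.02], [0.0483, 0.007, 0.0262]]
finger low [0.0169 0.0179 0.0191]
t 16.35 tcp [0.5972 0.3317 0.1603] phi -166.24 q [ 0.39  0.54  0.25  1.27 -0.    0.15] gap 0.0146
-> [0.348, -0.916, 0.057, 0.0003, 0.0011, 0.0382]
```

{"op": "carry_out", "data": {"increments": [[[0.348,-0.916,0.03,0,0,0.038],[0.348,-0.916,0.03,0,0,0.038],[0.348,-0.916,0.03,0,0,0.038],[0.348,-0.916,0.03,0,0,0.038],[0.348,-0.916,0.03,0,0,0.038]]]}}

```text
clock: 16.98
tcp_pos: [0.5552, 0.0192, 0.1441]
orientation: [-0.002, -0.001, 1.0, 0.0]
wrist_force: [0.3, -0.7, -0.3]
finger_gap: 0.0148
grip_force: 29.9
```

```bash
python3 -c "
from h import *
plan(*tray('glue',-52,-45),.11,180)"
```

```text
t 16.975 tcp [0.5552 0.0192 0.1441] phi -179.91 q [-0.11  0.31 -0.15  1.12 -0.   -0.11] gap 0.0148
-> [0.036, -0.347, 0.068, 0.0, -0.0005, 0.0003]
```

{"op": "carry_out", "data": {"increments": [[[0.036,-0.347,0.06,0,0,0],[0.036,-0.347,0.068,0,0,0],[0.036,-0.347,0.068,0,0,0],[0.036,-0.347,0.068,0,0,0],[0.036,-0.347,0.068,0,0,0]]]}}

```text
clock: 17.6
tcp_pos: [0.538, -0.1521, 0.1108]
orientation: [-0.001, -0.0, 1.0, 0.001]
wrist_force: [-0.3, 0.4, -0.6]
finger_gap: 0.0147
grip_force: 29.9
```

```bash
python3 - <<'E'
from h import *
P,f,d=cloud("wrist");save("w11",P,f)
T=env.get_state()["tcp_pos"]
Q=P[(abs(P[...,1]-T[1])<.012)&(abs(P[...,0]-T[0])<.08)&(P[...,2]>T[2])&(P[...,2]<T[2]+.025)&(P[...,0]<T[0]-.015)]
print(np.percentile(Q[:,:2],[0,1,50,99],axis=0).round(4).tolist())
plan(*tray('glue',-52,-45),.0072,180)
E
```

```text
[[0.4776, -0.1608], [0.4777, -0.1606], [0.4988, -0.1529], [0.523, -0.1453]]
t 17.65 tcp [ 0.5385 -0.1516  0.1113] phi -179.89 q [-0.42  0.34 -0.19  1.04  0.   -0.42] gap 0.0144
-> [0.002, -0.006, 0.208, 0.0002, -0.0003, 0.0003]
```

{"op": "carry_out", "data": {"increments": [[[0,-0.005,0.08,0,0,0],[0,-0.005,0.15,0,0,0],[0,-0.005,0.185,0,0,0],[0,-0.005,0.195,0,0,0],[0,-0.005,0.195,0,0,0]]]}}

```text
clock: 18.27
tcp_pos: [0.5395, -0.1542, 0.0151]
orientation: [0.0, -0.002, 1.0, -0.0]
wrist_force: [-0.7, 0.4, -0.3]
finger_gap: 0.0151
grip_force: 29.9
```

```bash
python3 - <<'E'
from h import *
P,f,d=cloud("wrist");save("w12",P,f)
T=env.get_state()["tcp_pos"]
Q=P[(abs(P[...,1]-T[1])<.012)&(abs(P[...,0]-T[0])<.08)&(P[...,2]>.021)&(P[...,2]<.045)&(P[...,0]<T[0]-.015)]
print(np.percentile(Q,[0,1,50,99],axis=0).round(4).tolist())
plan(*tray('glue',-52,-45),.0072,180)
E
```

```text
[[0.479, -0.163, 0.021], [0.4791, -0.1627, 0.028], [0.5002, -0.155, 0.0339], [0.5243, -0.1474, 0.0361]]
t 18.325 tcp [ 0.5399 -0.1546  0.0156] phi -179.85 q [-0.42  0.43 -0.31  0.82  0.   -0.42] gap 0.0146
-> [0.005, 0.0, 0.017, -0.0001, 0.0002, 0.0004]
```

Go down to contact, then see.

{"op": "carry_out", "data": {"increments": [[[0.003,0,0.008,0,0,0],[0.003,0,0.015,0,0,0],[0.003,0,0.017,0,0,0],[0.003,0,0.017,0,0,0]]]}}

```text
clock: 18.82
tcp_pos: [0.5378, -0.1553, 0.0071]
orientation: [0.0, -0.001, 1.0, -0.0]
wrist_force: [-2.1, 0.6, 4.9]
finger_gap: 0.015
grip_force: 30.6
```

{"op": "carry_out", "data": {"increments": [[[0,0,0,0,0,0],[0,0,0,0,0,0],[0,0,-0.004,0,0,0]]], "jaw": 0.5}}

```text
clock: 19.2
tcp_pos: [0.5375, -0.1551, 0.0081]
orientation: [-0.0, -0.001, 1.0, 0.0]
wrist_force: [-0.6, 0.4, -0.3]
finger_gap: 0.0431
grip_force: 0.0
```

{"op": "carry_out", "data": {"increments": [[[0,0,-0.1,0,0,0],[0,0,-0.22,0,0,0],[0,0,-0.32,0,0,0],[0,0,-0.34,0,0,0]]]}}

```text
clock: 19.7
tcp_pos: [0.5399, -0.1561, 0.1827]
orientation: [0.003, -0.001, 1.0, -0.002]
wrist_force: [0.7, 0.6, -0.3]
finger_gap: 0.043
grip_force: 0.0
```

```bash
python3 - <<'E'
from h import *
P,f,d=cloud("wrist");save("w13",P,f)
blobs(P,(.455,.63,-.185,-.125),.0195,.05,200)
blobs(P,(.455,.63,-.12,-.03),.024,.08,300)
print(env.find_in("wrist","oak_wedge"),env.find_in("wrist","screw_carton"))
blobs(P,(.35,.75,-.45,-.21),.004,.08,300)
plan(.42,-.305,.25,180)
E
```

```text
px [318. 214.] c 536.8 -156.0 short/long 15.6 119.1 long dir deg 0.5 zmax 0.0297 mean [ 0.533  -0.1561]
px [429. 207.] c 529.3 -66.8 short/long 24.6 112.0 long dir deg 179.3 zmax 0.0675 mean [ 0.5234 -0.0687]
[{'position': [0.4093, -0.3114, 0.0121], 'score': 0.96}, {'position': [0.5317, -0.1568, 0.0246], 'score': 0.16}] [{'position': [0.5797, -0.3165, 0.0524], 'score': 0.8}, {'position': [0.5267, 0.0786, 0.0157], 'score': 0.34}]
px [126.  64.] c 411.1 -312.4 short/long 39.3 99.7 long dir deg 10.3 zmax 0.0238 mean [ 0.4133 -0.3106]
px [125. 273.] c 585.8 -327.1 short/long 61.4 90.1 long dir deg 13.0 zmax 0.0529 mean [ 0.5807 -0.3202]
px [ 51. 350.] c 672.5 -422.9 short/long 26.1 71.8 long dir deg 56.6 zmax 0.0286 mean [ 0.6701 -0.4187]
t 19.85 tcp [ 0.5376 -0.1551  0.178 ] phi -179.93 q [-0.42  0.3  -0.08  1.19  0.   -0.43] gap 0.0429
-> [0.235, -0.299, -0.144, -0.0, 0.0, 0.0002]
```

View pics/w13.png

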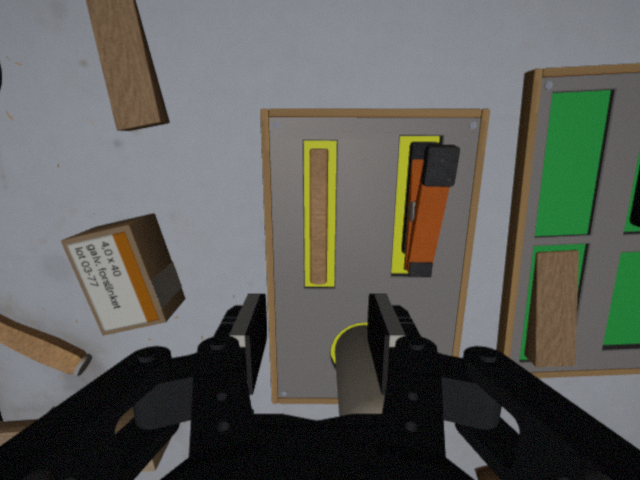

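{"op": "carry_out", "data": {"increments": [[[0.15,-0.31,-0.04,0,0,0],[0.15,-0.31,-0.04,0,0,0],[0.15,-0.31,-0.04,0,0,0],[0.15,-0.31,-0.04,0,0,0],[0.15,-0.31,-0.04,0,0,0]]], "jaw": 0}}

```text
clock: 20.48
tcp_pos: [0.462, -0.3095, 0.1964]
orientation: [-0.001, -0.0, 1.0, 0.001]
wrist_force: [0.7, -0.4, -0.7]
finger_gap: 0.0855
grip_force: 0.0
```

```bash
python3 - <<'E'
from h import *
P,f,d=cloud("wrist");save("w14",P,f)
blobs(P,(.3,.5,-.4,-.22),.0025,.04,300)
blobs(P,(.3,.5,-.4,-.22),.013,.04,300)
blobs(P,(.3,.5,-.6,-.38),.05,.12,300)
plan(.42,-.305,.25,180)
E
```

```text
px [312. 155.] c 405.5 -313.9 short/long 38.0 110.9 long dir deg 10.5 zmax 0.0238 mean [ 0.4048 -0.314 ]
px [317. 186.] c 430.4 -309.3 short/long 38.0 60.2 long dir deg 10.7 zmax 0.0238 mean [ 0.4319 -0.309 ]
px [105. 168.] c 419.3 -460.2 short/long 78.6 95.2 long dir deg 156.1 zmax 0.0943 mean [ 0.412  -0.4654]
t 20.525 tcp [ 0.4624 -0.309   0.1967] phi -179.9 q [-0.73  0.29 -0.05  1.24  0.   -0.74] gap 0.0854
-> [0.085, 0.008, -0.106, 0.0004, -0.0003, 0.0003]
```

View pics/w14.png

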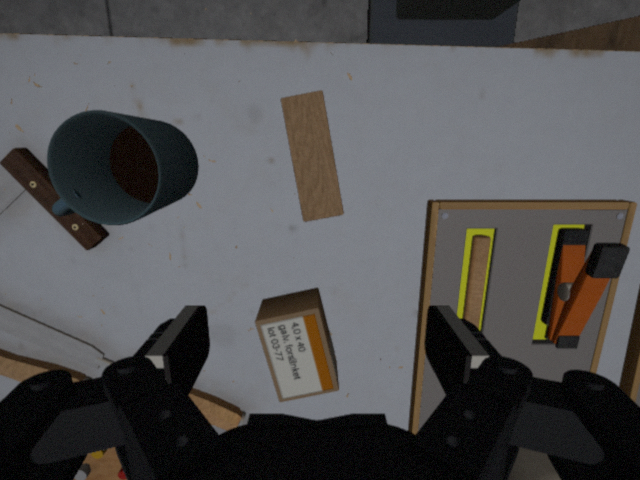

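```bash
python3 -c "
from h import *
plan(.433,-.3088,.08,190.5)"
```

```text
t 20.525 tcp [ 0.4624 -0.309   0.1967] phi -179.9 q [-0.73  0.29 -0.05  1.24  0.   -0.74] gap 0.0854
-> [0.058, 0.0, 0.233, 0.0004, -0.0003, -0.0289]
```

{"op": "carry_out", "data": {"increments": [[[0.058,0,0.1,0,0,-0.029],[0.058,0,0.2,0,0,-0.029],[0.058,0,0.233,0,0,-0.029],[0.058,0,0.233,0,0,-0.029],[0.058,0,0.233,0,0,-0.029]]]}}

```text
clock: 21.15
tcp_pos: [0.4347, -0.3099, 0.0825]
orientation: [0.0, -0.092, 0.996, -0.0]
wrist_force: [0.5, -0.6, 0.9]
finger_gap: 0.0857
grip_force: 0.0
```

```bash
python3 -c "
from h import *
plan(.433,-.3088,-.004,190.5)"
```

```text
t 21.15 tcp [ 0.4347 -0.3099  0.0825] phi -169.4 q [-0.77  0.32 -0.3   0.95  0.   -0.95] gap 0.0857
-> [0.003, 0.003, 0.173, -0.0001, 0.0001, 0.0003]
```

{"op": "carry_out", "data": {"increments": [[[0.002,0.001,0.1,0,0,0],[0.002,0.001,0.16,0,0,0],[0.002,0.001,0.169,0,0,0],[0.002,0.001,0.169,0,0,0],[0.002,0.001,0.169,0,0,0]]]}}

```text
clock: 21.78
tcp_pos: [0.4341, -0.3111, -0.0009]
orientation: [0.001, -0.092, 0.996, -0.001]
wrist_force: [-0.0, 1.0, 0.8]
finger_gap: 0.0857
grip_force: 0.0
```

{"op": "carry_out", "data": {"increments": [[[0,0,0,0,0,0],[0,0,0,0,0,0],[0,0,0,0,0,0],[0,0,0,0,0,0],[0,0,0,0,0,0]]], "jaw": 1, "squeeze": 40}}

```text
clock: 22.4
tcp_pos: [0.4331, -0.3103, -0.0021]
orientation: [0.0, -0.092, 0.996, -0.0]
wrist_force: [-0.8, 0.2, 4.8]
finger_gap: 0.0365
grip_force: 40.2
```

{"op": "carry_out", "data": {"increments": [[[0,0,-0.06,0,0,0],[0,0,-0.18,0,0,0],[0,0,-0.3,0,0,0],[0,0,-0.3,0,0,0]]]}}

```text
clock: 22.9
tcp_pos: [0.4354, -0.3125, 0.1524]
orientation: [0.003, -0.092, 0.996, -0.004]
wrist_force: [0.8, -0.4, -1.0]
finger_gap: 0.0367
grip_force: 40.5
```

```bash
python3 - <<'E'
from h import *
s=env.get_state();print(s["finger_gap"])
plan(*tray('door',-37,-52),.14,182.9)
E
```

```text
0.03667560212899761
t 22.9 tcp [ 0.4354 -0.3125  0.1524] phi -169.48 q [-0.77  0.26 -0.2   1.11  0.   -0.96] gap 0.0367
-> [-0.305, 0.709, 0.021, -0.0012, 0.001, 0.0212]
```

{"op": "carry_out", "data": {"increments": [[[-0.305,0.709,0,0,0,0.021],[-0.305,0.709,0,0,0,0.021],[-0.305,0.709,0,0,0,0.021],[-0.305,0.709,0,0,0,0.021],[-0.305,0.709,0,0,0,0.021]]]}}

```text
clock: 23.52
tcp_pos: [0.5012, -0.0032, 0.1459]
orientation: [-0.001, -0.026, 1.0, 0.0]
wrist_force: [1.9, 0.3, -0.7]
finger_gap: 0.0364
grip_force: 40.5
```

```bash
python3 -c "
from h import *
plan(*tray('door',-37,-52),.09,182.9)"
```

```text
t 23.525 tcp [ 0.5012 -0.0032  0.1459] phi -177.06 q [-0.17  0.21 -0.28  1.09 -0.   -0.22] gap 0.0364
-> [-0.046, 0.131, 0.112, 0.0, -0.0003, 0.0001]
```

{"op": "carry_out", "data": {"increments": [[[-0.046,0.131,0.08,0,0,0],[-0.046,0.131,0.112,0,0,0],[-0.046,0.131,0.112,0,0,0],[-0.046,0.131,0.112,0,0,0]]]}}

```text
clock: 24.02
tcp_pos: [0.521, 0.0608, 0.0911]
orientation: [-0.001, -0.026, 1.0, -0.0]
wrist_force: [0.7, 0.0, -0.4]
finger_gap: 0.0367
grip_force: 40.6
```

```bash
cat >> h.py <<'E'
def held(P,t,zlo,zhi,half,c):
    "extent of points in tray coordinates (mm) about tray point c"
    cx,cy=tray(t,0,0); a=np.radians(dict(door=2.92,glue=0)[t]); D=P-[cx,cy,0]
    X=(D[...,0]*np.cos(a)+D[...,1]*np.sin(a))*1e3; Y=(-D[...,0]*np.sin(a)+D[...,1]*np.cos(a))*1e3
    m=(P[...,2]>zlo)&(P[...,2]<zhi)&(abs(X-c[0])<half[0])&(abs(Y-c[1])<half[1])
    print("held x",np.percentile(X[m],[.5,99.5]).round(1),"y",np.percentile(Y[m],[.5,99.5]).round(1),"z",np.percentile(P[m][:,2],[1,99]).round(4),m.sum())
E
python3 - <<'E'
from h import *
P,f,d=cloud("wrist");save("w15",P,f)
T=env.get_state()["tcp_pos"]
held(P,"door",T[2]-.004,T[2]+.024,(32,40),(-95,-52))
plan(*tray('door',-37,-52),.0089,182.9)
E
```

```text
held x [-118.5  -63.3] y [-73.4 -35.9] z [0.0967 0.1069] 14282
t 24.075 tcp [0.5216 0.0605 0.0917] phi -177.11 q [-0.04  0.29 -0.31  0.97 -0.   -0.09] gap 0.0365
-> [0.002, 0.006, 0.166, -0.0, 0.0001, -0.0]
```

{"op": "carry_out", "data": {"increments": [[[0.002,0.005,0.08,0,0,0],[0.002,0.005,0.14,0,0,0],[0.002,0.005,0.158,0,0,0],[0.002,0.005,0.166,0,0,0],[0.002,0.005,0.167,0,0,0]]]}}

```text
clock: 24.7
tcp_pos: [0.5214, 0.0634, 0.009]
orientation: [0.001, -0.025, 1.0, -0.0]
wrist_force: [-0.8, -0.3, -0.6]
finger_gap: 0.037
grip_force: 40.6
```

```bash
python3 - <<'E'
from h import *
P,f,d=cloud("wrist");save("w16",P,f)
held(P,"door",.0135,.03,(32,21),(-95,-52))
s=env.get_state();print(s["wrist_force"])
plan(*tray('door',-37,-52),.0089,182.9)
E
```

```text
held x [-126.8  -63.3] y [-70.9 -33.2] z [0.0144 0.0247] 14700
[ 0.07414659  0.25465086 -0.09881106]
t 24.75 tcp [0.5215 0.0635 0.009 ] phi -177.07 q [-0.03  0.38 -0.42  0.77 -0.   -0.08] gap 0.0367
-> [0.002, 0.0, 0.0, -0.0, 0.0004, 0.0001]
```

Lower to touch, release halfway, rise, and go towards the carton.

{"op": "carry_out", "data": {"increments": [[[0.002,0,0.003,0,0,0],[0.002,0,0.003,0,0,0]]]}}

```text
clock: 25.0
tcp_pos: [0.5215, 0.0636, 0.0089]
orientation: [0.002, -0.026, 1.0, -0.0]
wrist_force: [-1.5, 0.4, 10.3]
finger_gap: 0.0368
grip_force: 41.7
```

{"op": "carry_out", "data": {"increments": [[[0,0,0,0,0,0],[0,0,0,0,0,0],[0,0,-0.002,0,0,0]]], "jaw": 0.35}}

```text
clock: 25.38
tcp_pos: [0.5192, 0.0638, 0.0072]
orientation: [-0.0, -0.026, 1.0, 0.0]
wrist_force: [-0.2, -0.4, -0.2]
finger_gap: 0.0558
grip_force: 0.0
```

{"op": "carry_out", "data": {"increments": [[[0,0,-0.1,0,0,0],[0,0,-0.22,0,0,0],[0,0,-0.32,0,0,0],[0,0,-0.34,0,0,0]]]}}

```text
clock: 25.88
tcp_pos: [0.5216, 0.0638, 0.1812]
orientation: [0.003, -0.026, 1.0, -0.0]
wrist_force: [-0.6, 0.2, -0.8]
finger_gap: 0.0553
grip_force: 0.0
```

```bash
python3 - <<'E'
from h import *
P,f,d=cloud("wrist");save("w17",P,f)
held(P,"door",.0145,.04,(59,22),(-65,-52))
held(P,"door",.04,.08,(70,45),(-65,40))
plan(.5858,-.3271,.2,193)
E
```

```text
held x [-117.8   -9.5] y [-71.2 -33.3] z [0.015  0.0331] 5822
held x [-119.9  -11.2] y [ 8.4 68.2] z [0.0418 0.0661] 11205
t 25.925 tcp [0.5211 0.0638 0.1805] phi -177.04 q [-0.03  0.23 -0.17  1.17  0.   -0.08] gap 0.0556
-> [-0.089, -0.787, -0.038, -0.0001, 0.0009, -0.0279]
```

View pics/w17.png

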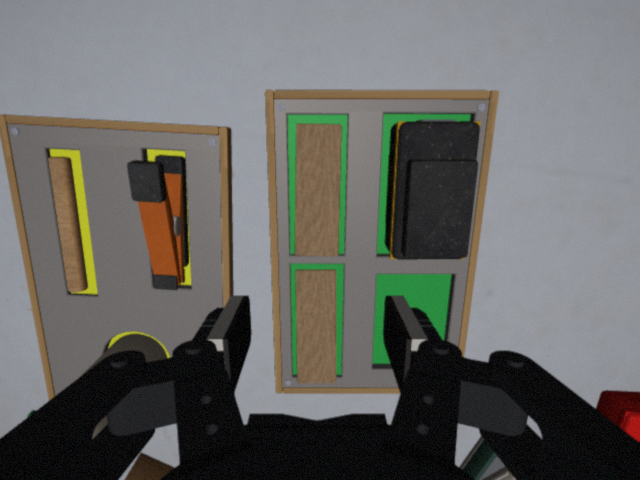

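{"op": "carry_out", "data": {"increments": [[[0,-0.787,-0.038,0,0,-0.028],[0,-0.787,-0.038,0,0,-0.028],[0,-0.787,-0.038,0,0,-0.028],[0,-0.787,-0.038,0,0,-0.028],[0,-0.787,-0.038,0,0,-0.028]]], "jaw": 0}}

```text
clock: 26.55
tcp_pos: [0.5343, -0.2451, 0.1901]
orientation: [-0.001, -0.113, 0.994, 0.001]
wrist_force: [0.9, 0.2, 0.2]
finger_gap: 0.0855
grip_force: 0.0
```

```bash
python3 -c "
from h import *
plan(.5858,-.3271,.17,193)"
```

```text
t 26.55 tcp [ 0.5343 -0.2451  0.1901] phi -166.97 q [-0.57  0.35  0.02  1.25  0.   -0.79] gap 0.0855
-> [-0.063, -0.183, 0.04, 0.0004, -0.0003, 0.0001]
```

{"op": "carry_out", "data": {"increments": [[[-0.063,-0.183,0.04,0,0,0],[-0.063,-0.183,0.04,0,0,0],[-0.063,-0.183,0.04,0,0,0],[-0.063,-0.183,0.04,0,0,0]]]}}

```text
clock: 27.05
tcp_pos: [0.5856, -0.3246, 0.1703]
orientation: [-0.001, -0.114, 0.994, 0.001]
wrist_force: [0.1, -0.3, -0.2]
finger_gap: 0.0854
grip_force: 0.0
```

```bash
python3 - <<'E'
from h import *
P,f,d=cloud("wrist");save("w18",P,f)
blobs(P,(.5,.68,-.41,-.25),.006,.07,300)
blobs(P,(.5,.68,-.41,-.25),.045,.07,300)
plan(.5858,-.3271,.025,193)
E
```

```text
px [313. 229.] c 586.3 -327.8 short/long 61.0 90.6 long dir deg 13.1 zmax 0.0532 mean [ 0.5823 -0.3287]
px [313. 231.] c 586.3 -327.8 short/long 60.9 90.6 long dir deg 13.3 zmax 0.0532 mean [ 0.5836 -0.3284]
t 27.1 tcp [ 0.5858 -0.3243  0.1712] phi -166.93 q [-0.63  0.52  0.24  1.29  0.   -0.85] gap 0.0857
-> [0.001, -0.006, 0.292, 0.0003, -0.0002, 0.0002]
```

View pics/w18.png

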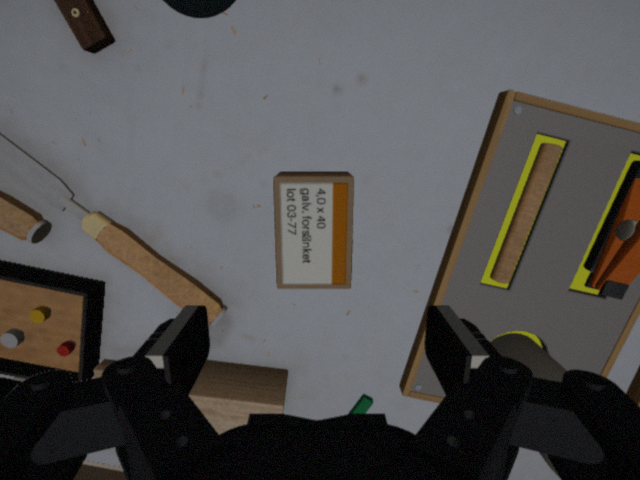

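```bash
python3 - <<'E'
from h import *
P=np.load("pics/w18.npz")["P"];a=np.radians(13.0)
D=P-[.5863,-.3278,0];A=D[...,0]*np.cos(a)+D[...,1]*np.sin(a);L=-D[...,0]*np.sin(a)+D[...,1]*np.cos(a);Z=P[...,2]
for nm,m in (("finger",(abs(abs(L)-.05)<.018)&(abs(A)<.022)&(Z>.004)&(Z<.12)),("body",(abs(L)<.075)&(abs(A)<.06)&(Z>.056)&(Z<.12)),("block",(L<-.02)&(A>.04)&(A<.12)&(L>-.12)&(Z>.004)&(Z<.12))):
    if m.sum()>3: print(nm,m.sum(),np.percentile(np.stack([A[m],L[m],Z[m]]),[1,99],axis=1).round(3).tolist())
E
```

```text
block 1377 [[0.041, -0.12, 0.008], [0.09, -0.022, 0.05]]
```

{"op": "carry_out", "data": {"increments": [[[0,-0.006,0.12,0,0,0],[0,-0.006,0.24,0,0,0],[0,-0.006,0.32,0,0,0],[0,-0.006,0.326,0,0,0],[0,-0.006,0.326,0,0,0]]]}}

```text
clock: 27.72
tcp_pos: [0.5881, -0.3284, 0.0111]
orientation: [0.001, -0.114, 0.993, -0.001]
wrist_force: [-0.6, 0.1, 0.5]
finger_gap: 0.0856
grip_force: 0.0
```

{"op": "carry_out", "data": {"increments": [[[0,0,0,0,0,0],[0,0,0,0,0,0],[0,0,0,0,0,0],[0,0,0,0,0,0]]], "jaw": 1, "squeeze": 40}}

```text
clock: 28.22
tcp_pos: [0.5887, -0.3289, 0.0122]
orientation: [0.002, -0.114, 0.994, -0.001]
wrist_force: [-1.3, 1.4, 6.6]
finger_gap: 0.0592
grip_force: 45.4
```

{"op": "carry_out", "data": {"increments": [[[0,0,-0.06,0,0,0],[0,0,-0.18,0,0,0],[0,0,-0.3,0,0,0],[0,0,-0.38,0,0,0],[0,0,-0.38,0,0,0]]]}}

```text
clock: 28.85
tcp_pos: [0.5893, -0.3301, 0.2048]
orientation: [0.004, -0.114, 0.994, -0.003]
wrist_force: [-0.5, -0.7, -3.6]
finger_gap: 0.0591
grip_force: 44.8
```

```bash
python3 -c "
from h import *
print(tray('door',65,40))
plan(.5,-.1,.2,182.9)"
```

```text
(np.float64(0.6178779441122806), np.float64(0.16065926657044619))
t 28.85 tcp [ 0.5893 -0.3301  0.2048] phi -166.96 q [-0.63  0.51  0.31  1.36 -0.   -0.86] gap 0.0591
-> [0.07, 0.489, 0.005, -0.0011, 0.0011, 0.0282]
```

{"op": "carry_out", "data": {"increments": [[[0.07,0.489,0.005,0,0,0.028],[0.07,0.489,0.005,0,0,0.028],[0.07,0.489,0.005,0,0,0.028],[0.07,0.489,0.005,0,0,0.028],[0.07,0.489,0.005,0,0,0.028]]]}}

```text
clock: 29.48
tcp_pos: [0.4946, -0.0942, 0.1953]
orientation: [-0.002, -0.028, 1.0, 0.001]
wrist_force: [0.8, -0.7, -2.3]
finger_gap: 0.0589
grip_force: 45.2
```

```bash
python3 -c "
from h import *
plan(*tray('door',65,40),.14,182.9)"
```

```text
t 29.475 tcp [ 0.4946 -0.0942  0.1953] phi -176.78 q [-0.35  0.19 -0.18  1.21  0.   -0.4 ] gap 0.0589
-> [-0.275, 0.495, 0.111, 0.0004, -0.0006, 0.0009]
```

{"op": "carry_out", "data": {"increments": [[[-0.08,0.3,0,0,0,0.001],[-0.1,0.3,0,0,0,0.001],[-0.2,0.4,0,0,0,0.001],[-0.275,0.495,0.08,0,0,0.001],[-0.275,0.495,0.111,0,0,0.001]]]}}

```text
clock: 30.1
tcp_pos: [0.6247, 0.1577, 0.14]
orientation: [0.001, -0.023, 1.0, -0.0]
wrist_force: [0.1, 0.0, -3.5]
finger_gap: 0.0593
grip_force: 45.5
```

{"op": "carry_out", "data": {"increments": [[[0,0,0,0,0,0],[0,0,0,0,0,0]]]}}

```text
clock: 30.35
tcp_pos: [0.622, 0.1552, 0.14]
orientation: [-0.001, -0.022, 1.0, -0.0]
wrist_force: [0.1, -0.6, -2.2]
finger_gap: 0.059
grip_force: 45.6
```

```bash
python3 - <<'E'
from h import *
P,f,d=cloud("wrist");save("w19",P,f)
T=env.get_state()["tcp_pos"]
held(P,"door",T[2]+.03,T[2]+.046,(60,31),(65,40))
held(P,"door",T[2]+.0,T[2]+.028,(60,45),(65,40))
plan(*tray('door',65,40),.018,182.9)
E
```

```text
held x [22.  99.8] y [ 9.3 67.2] z [0.1742 0.1826] 32768
held x [21.6 63.1] y [-2.2 75.4] z [0.1423 0.1689] 2065
t 30.4 tcp [0.6224 0.1549 0.1411] phi -177.47 q [ 0.12  0.47  0.09  1.19 -0.    0.07] gap 0.059
-> [0.008, 0.012, 0.246, -0.0001, -0.0001, -0.001]
```

{"op": "carry_out", "data": {"increments": [[[0.006,0.011,0.1,0,0,-0.001],[0.006,0.011,0.19,0,0,-0.001],[0.006,0.011,0.21,0,0,-0.001],[0.006,0.011,0.21,0,0,-0.001],[0.006,0.011,0.21,0,0,-0.001]]]}}

```text
clock: 31.02
tcp_pos: [0.6214, 0.1612, 0.039]
orientation: [0.002, -0.025, 1.0, 0.0]
wrist_force: [0.7, -0.7, -2.6]
finger_gap: 0.0593
grip_force: 45.5
```

```bash
python3 - <<'E'
from h import *
P,f,d=cloud("wrist");save("w20",P,f)
T=env.get_state()["tcp_pos"]
m=(P[...,2]>T[2]+.036)&(P[...,2]<T[2]+.044);print("top z",np.median(P[m&(abs(P[...,0]-T[0])<.05)&(abs(P[...,1]-T[1])<.02)][:,2]))
# far-from-finger part of the top (x<40)
held(P,"door",T[2]+.033,T[2]+.046,(14,60),(34,40))
held(P,"door",.004,.0085,(60,45),(65,40))
plan(*tray('door',65,40),.018,182.9)
E
```

```text
top z 0.07751471201329074
held x [21.4 47.9] y [10.1 68.9] z [0.0733 0.0789] 14213
held x [15.3 26.4] y [ 2.7 75.8] z [0.0047 0.0077] 2821
t 31.075 tcp [0.6213 0.1613 0.0389] phi -177.07 q [ 0.13  0.54 -0.07  0.96 -0.    0.08] gap 0.0591
-> [0.007, -0.001, 0.042, 0.0, 0.0007, 0.0001]
```

{"op": "carry_out", "data": {"increments": [[[0.004,0,0.02,0,0,0],[0.004,0,0.036,0,0,0],[0.004,0,0.043,0,0,0],[0.004,0,0.043,0,0,0]]]}}

```text
clock: 31.58
tcp_pos: [0.6171, 0.1614, 0.0179]
orientation: [0.001, -0.026, 1.0, -0.0]
wrist_force: [-9.0, -0.6, 19.8]
finger_gap: 0.0591
grip_force: 48.7
```

{"op": "carry_out", "data": {"increments": [[[0,0,0,0,0,0],[0,0,0,0,0,0],[0,0,0,0,0,0]]], "jaw": 0}}

```text
clock: 31.95
tcp_pos: [0.6172, 0.1613, 0.0142]
orientation: [-0.0, -0.026, 1.0, -0.0]
wrist_force: [-0.2, 0.1, 0.2]
finger_gap: 0.0854
grip_force: 0.0
```

{"op": "carry_out", "data": {"increments": [[[0,0,-0.1,0,0,0],[0,0,-0.22,0,0,0],[0,0,-0.34,0,0,0],[0.1,0,-0.42,0,0,0],[0.2,0,-0.42,0,0,0]]]}}

```text
clock: 32.58
tcp_pos: [0.5191, 0.1563, 0.228]
orientation: [0.003, -0.026, 1.0, 0.0]
wrist_force: [0.2, -0.1, 0.8]
finger_gap: 0.0852
grip_force: 0.0
```

{"op": "carry_out", "data": {"increments": [[[0.1,-0.1,-0.1,0,0,0],[0.1,-0.1,-0.1,0,0,0],[0.1,-0.1,-0.1,0,0,0],[0.1,-0.1,-0.1,0,0,0]]]}}

```text
clock: 33.08
tcp_pos: [0.4708, 0.1038, 0.2737]
orientation: [-0.0, -0.026, 1.0, 0.0]
wrist_force: [0.6, 0.1, -0.7]
finger_gap: 0.0853
grip_force: 0.0
```

```bash
python3 - <<'E'
from h import *
P,f,d=cloud("wrist");save("w21",P,f)
for nm,a in {"carton":(.04,.07,(58,45),(65,40)),"battery":(.03,.07,(62,37),(-65,40)),"wedge":(.0145,.04,(59,23),(-65,-52))}.items():
    print(nm);held(P,"door",*a)
for nm,a in {"clamp":(.024,.08,(62,25),(-60,40)),"dowel":(.0195,.04,(66,14),(-52,-45))}.items():
    print(nm);held(P,"glue",*a)
P2,f2,d=cloud("side");save("s21",P2,f2);cv2.imwrite("pics/c21.png",np.hstack([f,cv2.resize(f2[150:330,250:400],(400,480))])[:, :].astype(np.uint8)); 
im=cv2.imread("pics/c21.png");cv2.imwrite("pics/c21.png",cv2.resize(im,(780,360)))
print(env.get_state()["tcp_pos"],env.get_state()["clock"])
E
```

```text
carton
held x [ 16.6 106.7] y [ 9.4 69.6] z [0.0419 0.0582] 4071
battery
held x [-120.2  -10.9] y [ 8.6 70.7] z [0.0408 0.0661] 5880
wedge
held x [-117.8   -9.6] y [-71. -33.] z [0.015  0.0333] 3298
clamp
held x [-116.    -5.5] y [32.4 55.7] z [0.0245 0.066 ] 2374
dowel
held x [-112.2    6. ] y [-53.3 -37.9] z [0.0198 0.0281] 1457
[0.47048943 0.10398827 0.27326529] 33.175
```

View pics/c21.png

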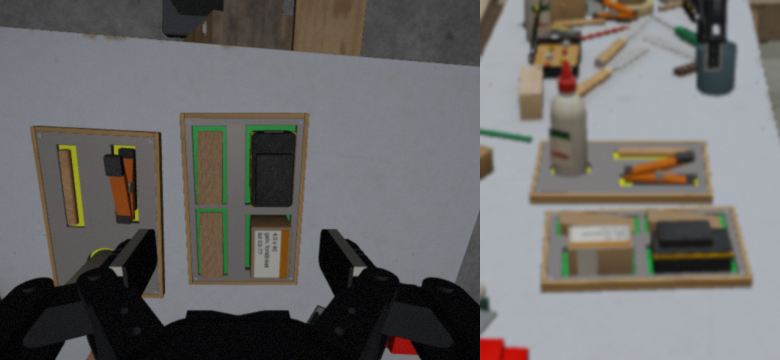

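```bash
python3 -c "
from workcell import env
print(env.hand_in())"
```

```text
the job is handed in; nothing more can be done
None
```

I handed the job in at about 33 s: the carton, battery and second wedge are in the green tray and the clamp and dowel in the yellow. By my last camera measurements each sits within about 5 mm of its cut-out's centre and at floor height, though the hand-in gave no verdict.

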